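# Clamp the glaze mill jars, clear the deck and start the mill

### The arm

A 6-joint arm with a two-finger parallel gripper is mounted at the origin on the work surface. World frame = base frame: x ahead of the robot, y to its left, z up, the work surface at z = 0. Lengths are in m, angles in rad, forces in N, time in s.
With the tool pointing down it reaches from about 0.3 to 0.875 m from the base axis. Payload 6.4 kg.
Tool frame: the origin (TCP) lies on the centre line of the jaws, within the pads' length; the fingertips stand 8 mm ahead of it and the grasp point (between the pads) lies 11 mm behind it; z points along the fingers, y is the line along which they close (so a half turn about z gives the same grasp; the last joint's range is limited). The gripper opens to 85 mm and grips with 20 to 120 N. Pads are 22 mm wide; open, the fingers measure 114 mm over their backs; the gripper's body (76 mm by 85 mm) begins 54 mm behind the grasp point. The pads swing forward as they close: fully open they stand 13 mm farther back than shut.
Start: joints at [0.971, 0.181, 1.607, -0, 1.354, -0.206], TCP at [0.221, 0.531, 0.239] pointing down, gripper open.
Joint ranges: [-2.99, 2.99], [-0.89, 2.07], [0.3, 2.58], [-1.14, 4.28], [0, 2.63], [-3.12, 3.12]. Speed limits (rad/s): [2.57, 2.57, 3.01, 3.14, 3.14, 3.14].

### API

Orientations are given as a unit quaternion [w, x, y, z].
In Python, from bench import ctrl gives the robot as it stands.
- The arm moves only by the shell command python3 -m handwheel 'ROWS' [OPENING]. ROWS is JSON, a list that holds one entry, the list of rows, each a list of 4 numbers: the shift along the tool's x, y, z each as a share of 20 cm, from -1 to 1, then the turn about the tool's z as a share of 1.5 rad, from -1 to 1. In form: [[[x, y, z, twist], ...]]. A call has 1 to 10 rows; each row is the pose to reach, as a shift and turn from the pose commanded when the call began, along the tool's axes at that moment; what a row does not reach only later rows make up. A row lasts 1/8 s, in which the tool goes at most 62.5 mm and 10.7 degrees, less where a joint would pass 70% of its speed; a pose out of reach is approached as far as the arm can. A call with a number of a shift or a turn outside -1 to 1 is refused whole. A call with a gripper value outside its range is refused whole. OPENING is the finger opening in mm, from 0 to 85.4, set as the call begins (- or left out, the last holds). The fingers move at their own pace and stop on an object; the grip force is fixed at half the most. Time passes only in rows, so rows that repeat a pose let the fingers close. It gives the time, the measured TCP pose, the force, the opening and the grip force at its end, in the units of the state.
- ctrl.get_obs(): the state, without advancing time (a new reading comes with each control period).
- ctrl.camera(name): name is "scene" or "top" or "wrist"; returns a dict with "color" (420x560x3 uint8, red, green, blue), "range_z" (420x560 float32, m along the optical axis (not along the pixel's ray), 0 where there is no reading), "K" (3x3 intrinsics, pixels), "pose" (4x4, takes a point from camera to world coordinates); the wrist camera has in their place "T_tool_cam" (4x4, takes a point from camera to tool coordinates, whose origin is the TCP and whose axes are the flange's). Camera axes: x right, y down, z forward; pixel columns grow to the right and rows downward; lengths in m; the calibration is good to about 2 mm. A picture is of the moment at which its call begins: read the wrist's pose just before it.
- ctrl.hand_in(): hands the job in; it is judged then, once.
The state is a dict: "time_s": time; "q": joint angles; "dq": joint speeds; "joint_efforts": joint torques, N m; "eef_pos": TCP position; "eef_rot": TCP orientation; "wrist_force": force on the tool from outside, world axes, zero at the start; "torque": the same for the moment, N m; "opening": opening from 0.0 (shut) to 1.0 (fully open); "grasp_force": force on a finger pad.
Only numpy, scipy, OpenCV 4.12 (cv2) and the standard library are available. Lean on these libraries where they do the work, as an engineer would, in place of code of your own. Each camera call takes 0.05 s, during which the arm holds its last target. There are 200 camera calls.

### The job

Get the glaze mill ready: stand every small squat pot left on the grey mill deck upright on the wooden ware board, and turn both brass jar-clamp nuts clockwise by hand until each blue mark meets the yellow line. Once both nuts are finger tight, pull the red T-handled socket wrench out of the dark jar, use it rather than your fingers to turn both nuts on to their stop at the red line, and stand it back in the jar. Last of all push the green start plunger all the way down and let it come up again, leaving the mug and crock standing near by where they are.

Things in the scene. Friction and masses are not known exactly. Their poses are not given: they have to be found in the camera images.
- nut_a (a joint): angle of the brass hex nut of clamp a about its vertical axis: grows clockwise seen from above, tightening; starts somewhere in 0 to 0.6, blue mark at the yellow line at 2.1 (finger tight), blue mark at the red line and against its stop at 3.0. It stays where it is left, turns with about 0.2 N m and does not move up or down
- nut_b (a joint): angle of the brass hex nut of clamp b about its vertical axis: grows clockwise seen from above, tightening; starts somewhere in 0 to 0.6, blue mark at the yellow line at 2.1 (finger tight), blue mark at the red line and against its stop at 3.0. It stays where it is left, turns with about 0.2 N m and does not move up or down
- nut_a_top (a point): centre of the top face of clamp a's brass nut; z up, x along the nut's blue mark (turns with the nut). Nut: hexagon 36 mm across flats, 32 mm tall, flats square to x and every 60 degrees on; the mark is on the top and down one flat; an 18 mm threaded end stands 4 mm above it. Around its foot is a flat disc 92 mm across bearing the yellow and red lines
- nut_b_top (a point): centre of the top face of clamp b's brass nut; z up, x along the nut's blue mark (turns with the nut). Nut: hexagon 36 mm across flats, 32 mm tall, flats square to x and every 60 degrees on; the mark is on the top and down one flat; an 18 mm threaded end stands 4 mm above it. Around its foot is a flat disc 92 mm across bearing the yellow and red lines
- wrench: T-handled socket wrench upright in the dark jar, 145 mm tall, 350 g; origin at the centre of the socket's mouth (underside), z up the shaft, x along the T bar. Socket: hexagon hole 39.5 mm across flats, 42 mm deep, flats square to x and every 60 degrees on; outside 57 mm. Shaft 18 mm. Red T bar 100 mm along x, 20 mm wide, from 111 to 145 mm up
- tool_jar: dark round jar that holds the wrench, fixed, 94 mm across at the widest, 85 mm tall, mouth 80 mm inside; origin at the centre of its underside
- tool_jar_in (a point): centre of the dark jar's inner floor, 6 mm above its underside, where the wrench stands; z up
- ware_board: wooden ware board lying on the table, fixed, 270 mm along x, 150 mm along y, 10 mm thick; origin at the centre of its underside
- deck: grey steel mill deck, fixed, 280 mm along x, 420 mm along y, 12 mm thick; origin at the centre of its underside. The pots and both clamps stand on it
- pot_1: small squat dark red glaze pot, 52 mm tall, straight sided 56 mm in diameter from 0 to 40 mm up, 200 g; origin at the centre of its underside, z up. It may be absent
- pot_2: small squat buff glaze pot, 52 mm tall, straight sided 56 mm in diameter from 0 to 40 mm up, 200 g; origin at the centre of its underside, z up. It may be absent
- pot_3: small squat grey-green glaze pot, 52 mm tall, straight sided 56 mm in diameter from 0 to 40 mm up, 200 g; origin at the centre of its underside, z up. It may be absent
- start_plunger (a joint): travel of the green start plunger: 0 up, 0.020 m fully down; a spring (about 3 N to start, 10 N at the bottom) brings it back
- start_plunger_top (a point): centre of the top of the green plunger cap, 48 mm in diameter, 73 mm above the table when up; it stands on a yellow box 100 mm square and 35 mm tall and is pushed straight down
- mug: dark red mug, 80 mm across, 90 mm tall; bystander, origin at the centre of its underside
- crock: dark lidded crock, 80 mm across, 100 mm tall; bystander, origin at the centre of its underside
- clamp_a: clamp a (at the +y side of the deck), white mill jar with blue bridge, fixed, foot 105 mm square, 86 mm tall to the top of the disc under its nut; origin at the centre of its foot, on the deck. Seen from above, its yellow line lies 2.1 rad and its red line 3.0 rad clockwise from its x axis
- clamp_b: clamp b (at the -y side of the deck), white mill jar with blue bridge, fixed, foot 105 mm square, 86 mm tall to the top of the disc under its nut; origin at the centre of its foot, on the deck. Seen from above, its yellow line lies 2.1 rad and its red line 3.0 rad clockwise from its x axis
Things that resemble listed ones, but are neither listed nor needed, are in the scene too. Of the things shaped like the wrench, the bare steel one is meant.

How it is judged:
On the way, in this order (a step that is already met when the one before it is completed fails the run):
1. both nuts turned by hand to the yellow line (within 0.3 rad), the wrench still standing in its jar (value of joint each of nut_a, nut_b above 1.8 rad and horizontal distance between wrench and tool_jar_in below 0.02 m and z of wrench in the frame of tool_jar_in below 0.012 m and angle between wrench's own z axis and vertical below 0.15 rad), for 0.2 s.
2. the wrench pulled up clear of its jar (z of wrench in the frame of tool_jar_in above 0.08 m), for 0.1 s.
3. both nuts turned on to their stop with the wrench (within 0.15 rad of the red line) (value of joint each of nut_a, nut_b above 2.85 rad), for 0.2 s.
4. the wrench standing upright in its jar again (horizontal distance between wrench and tool_jar_in below 0.02 m and z of wrench in the frame of tool_jar_in below 0.012 m and angle between wrench's own z axis and vertical below 0.15 rad and linear speed of wrench below 0.02 m/s), for 0.3 s.
5. the start plunger pushed fully down, with all the pots upright on the ware board (value of joint start_plunger above 0.017 m and x of pot_1 in the frame of ware_board between -0.13 and 0.13 m and y of pot_1 in the frame of ware_board between -0.07 and 0.07 m and z of pot_1 in the frame of ware_board between 0.004 and 0.018 m and angle between each of pot_1, pot_2, pot_3's own z axis and vertical below 0.15 rad and x of pot_2 in the frame of ware_board between -0.13 and 0.13 m and y of pot_2 in the frame of ware_board between -0.07 and 0.07 m and z of pot_2 in the frame of ware_board between 0.004 and 0.018 m and x of pot_3 in the frame of ware_board between -0.13 and 0.13 m and y of pot_3 in the frame of ware_board between -0.07 and 0.07 m and z of pot_3 in the frame of ware_board between 0.004 and 0.018 m), for 0.1 s.
At the end, for the whole second after the job is handed in: Both nuts are within 0.15 rad of the red line, the wrench stands upright (within 0.15 rad) in its jar, every pot present stands upright (within 0.15 rad) with its centre on the ware board, the plunger is up again, and all is at rest (all of step 3 and all of step 4 and x of pot_1 in the frame of ware_board between -0.13 and 0.13 m and y of pot_1 in the frame of ware_board between -0.07 and 0.07 m and z of pot_1 in the frame of ware_board between 0.004 and 0.018 m and angle between each of pot_1, pot_2, pot_3's own z axis and vertical below 0.15 rad and x of pot_2 in the frame of ware_board between -0.13 and 0.13 m and y of pot_2 in the frame of ware_board between -0.07 and 0.07 m and z of pot_2 in the frame of ware_board between 0.004 and 0.018 m and x of pot_3 in the frame of ware_board between -0.13 and 0.13 m and y of pot_3 in the frame of ware_board between -0.07 and 0.07 m and z of pot_3 in the frame of ware_board between 0.004 and 0.018 m and value of joint start_plunger below 0.004 m and linear speed of each of pot_1, pot_2, pot_3 below 0.02 m/s); the robot touches nothing.
It fails at once if fingers turn nut a beyond the yellow line (by more than 0.4 rad) (value of joint nut_a above 2.5 rad and contact force between the fingers and clamp_a above 2 N).
It fails at once if fingers turn nut b beyond the yellow line (by more than 0.4 rad) (value of joint nut_b above 2.5 rad and contact force between the fingers and clamp_b above 2 N).
It fails at once if the mill is started before both nuts are tight (value of joint start_plunger above 0.012 m and value of joint any of nut_a, nut_b below 2.8 rad).
It fails at once if a bystander (mug or crock) is pushed away by more than 50 mm (distance of any of mug, crock from where it was at the start of the episode above 0.05 m).
Of pot_1, pot_2, pot_3 only 1 to 3 are there at a start; the rules pass over those that are not, and their reading is None.
At some moment in a run one of pot_1, pot_2, pot_3 may be knocked a few centimetres aside while the robot is not near it.
It also fails if it takes over 210 s, if anything falls off the work surface, if the arm or the gripper's body presses on something with over 40 N, if the wrist force passes 120 N, or if a joint passes its speed limit or range.

## Working session

There is one attempt and no reset: what is moved stays moved. The work goes in short steps, Python scripts to look and compute and a shell command to move; the robot and the scene stay as the last step left them, time stands still between calls to the robot, and variables do not carry over. Pictures are saved under pics/ and viewed, at most 14 in all, crops included, and the job is handed in when it is done.

```bash
ls; mkdir -p pics; python3 - <<'E'
from bench import ctrl
import cv2,numpy as np
o=ctrl.get_obs();print({k:np.round(v,3).tolist() for k,v in o.items()})
for n in ["scene","top"]:
    c=ctrl.camera(n);np.savez(f"{n}0.npz",**c);cv2.imwrite(f"pics/{n}0.png",c["color"][:,:,::-1]);print(n,c["K"].round(1).tolist(),c["pose"].round(3).tolist())
E
```

```text
pics
{'time_s': 0.0, 'q': [0.971, 0.182, 1.608, -0.0, 1.354, -0.206], 'dq': [0.0, 0.001, -0.0, -0.0, 0.0, -0.001], 'joint_efforts': [0.0, -44.488, -35.133, -0.0, 0.009, -0.0], 'eef_pos': [0.22, 0.531, 0.238], 'eef_rot': [-0.0, 0.196, 0.981, -0.001], 'wrist_force': [0.871, 0.251, -0.246], 'torque': [-0.048, -0.019, 0.006], 'grasp_force': 0.0, 'opening': 1.001}
scene [[487.6, 0.0, 276.3], [0.0, 487.6, 213.9], [0.0, 0.0, 1.0]] [[-0.568, 0.448, -0.69, 1.553], [0.823, 0.33, -0.463, 0.641], [0.02, -0.831, -0.556, 0.916], [0.0, 0.0, 0.0, 1.0]]
top [[545.8, 0.0, 274.8], [0.0, 545.8, 197.1], [0.0, 0.0, 1.0]] [[-0.014, -0.996, 0.089, 0.459], [-1.0, 0.014, -0.004, -0.057], [0.003, -0.089, -0.996, 1.397], [0.0, 0.0, 0.0, 1.0]]
```

View pics/scene0.png

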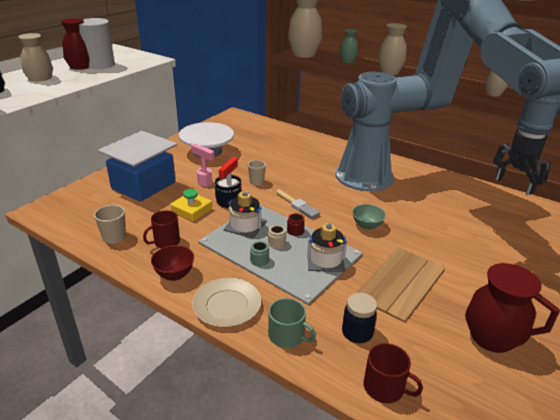

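View pics/top0.png

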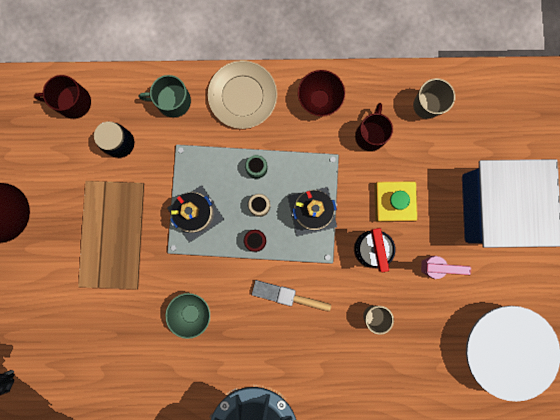

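The top view shows clamp a at (190,211), clamp b at (315,209), pots at (256,166), (259,205) and (255,240), and the ware board at (110,235). The jar with the wrench is at (376,250), the plunger at (399,200), the mug at (375,130) and the crock at (113,140). The pink T-handle at (440,268) is a decoy.

```bash
cat > h.py <<'E'
import numpy as np,cv2
from scipy.spatial.transform import Rotation as R
from bench import ctrl
def cloud(c,T=None):
    T=c["pose"] if T is None else T
    z=c["range_z"];v,u=np.indices(z.shape);K=c["K"]
    P=np.stack([(u-K[0,2])/K[0,0]*z,(v-K[1,2])/K[1,1]*z,z],-1)
    W=P@T[:3,:3].T+T[:3,3];W[z==0]=np.nan
    return W
def tool():
    o=ctrl.get_obs();T=np.eye(4);w=o["eef_rot"];T[:3,:3]=R.from_quat([w[1],w[2],w[3],w[0]]).as_matrix();T[:3,3]=o["eef_pos"];return T,o
def wrist(name=None):
    T,o=tool();c=ctrl.camera("wrist");
    if name: cv2.imwrite(f"pics/{name}.png",c["color"][:,:,::-1])
    return c,cloud(c,T@c["T_tool_cam"]),T
def rect(W,m):
    p=W[m][:,:2].astype(np.float32);r=cv2.minAreaRect(p*1000);return np.round(r[0],1),np.round(r[1],1),round(r[2],1)
def hsv(c): return cv2.cvtColor(c["color"],cv2.COLOR_RGB2HSV)
def go(x,y,z=None,yaw=None):
    "print row needed from present pose; yaw= world angle of tool x axis"
    T,o=tool();d=np.array([x,y,T[2,3] if z is None else z])-T[:3,3];s=T[:3,:3].T@d/0.2
    th=np.arctan2(T[1,0],T[0,0]);tw=0 if yaw is None else -(yaw-th)
    tw=(tw+np.pi)%(2*np.pi)-np.pi
    print("row",s.round(3),"twist",round(tw/1.5,3),"(tool x yaw",round(th,3),") q6",round(o["q"][5],3),"tcp",T[:3,3].round(4),"t",round(o["time_s"],2))
E
python3 - <<'E'
from h import *
c=dict(np.load("top0.npz"));W=cloud(c);H=hsv(c)
u,v=np.meshgrid(range(560),range(420))
def win(a,b,r,lo,hi): return (abs(u-a)<r)&(abs(v-b)<r)&(W[...,2]>lo)&(W[...,2]<hi)
for n,a,b,r,lo,hi in [("potg",256,166,20,.05,.07),("potb",259,205,20,.05,.07),("potr",255,240,18,.05,.07),("diskA",190,211,35,.092,.11),("nutA",190,211,25,.122,.2),("diskB",315,209,35,.092,.11),("nutB",315,209,25,.122,.2),("jar",375,250,30,.07,.1),("wr",375,250,32,.12,.2),("plunger",399,200,20,.06,.09),("yellow",396,200,30,.03,.045),("mug",375,130,30,.08,.1),("crock",113,140,30,.09,.12)]:
    m=win(a,b,r,lo,hi);print(n,m.sum(),np.nanmedian(W[m],0).round(3),*rect(W,m))
m=(H[...,1]<60)&(u>160)&(u<345)&(v>138)&(v<270)&(W[...,2]>.005)&(W[...,2]<.02);print("deck",rect(W,m),np.median(W[m][:,2]))
m=(u>70)&(u<150)&(v>170)&(v<300)&(W[...,2]>.006)&(W[...,2]<.02);print("board",rect(W,m),np.median(W[m][:,2]))
big=[cv2.resize(c["color"][b-40:b+40,a-40:a+40,::-1],(400,400),interpolation=cv2.INTER_CUBIC) for a,b in [(190,211),(315,209)]]
cv2.imwrite("pics/nuts0.png",np.hstack(big))
E
```

```text
potg 371 [ 0.657 -0.015  0.063] [659.5 -15.6] [52.3 53.1] 89.2
potb 378 [ 0.56  -0.021  0.064] [562.1 -22. ] [52.  52.6] 89.6
potr 376 [ 0.472 -0.01   0.063] [473.7 -10. ] [54.  51.4] 89.2
diskA 947 [0.543 0.137 0.098] [544.2 139.8] [91.1 91. ] 74.1
nutA 213 [0.543 0.14  0.13 ] [543.4 140. ] [37.  37.9] 84.1
diskB 972 [ 0.544 -0.153  0.098] [ 545.2 -155.4] [90.9 90.7] 58.1
nutB 212 [ 0.546 -0.155  0.131] [ 545.6 -155.9] [34.6 40.2] 44.2
jar 500 [ 0.447 -0.29   0.075] [ 446.7 -302.7] [89.  86.1] 89.0
wr 472 [ 0.447 -0.298  0.15 ] [ 447. -300.] [100.  21.] 9.6
plunger 308 [ 0.567 -0.366  0.073] [ 567.  -366.1] [46.5 46.4] 31.5
yellow 1218 [ 0.563 -0.359  0.035] [ 566.7 -366.3] [101.5  98.8] 89.1
mug 214 [ 0.742 -0.313  0.089] [ 740.1 -310.7] [79.1 79.6] 32.2
crock 665 [0.729 0.338 0.099] [729.7 338.2] [68.8 67.9] 27.6
deck (array([569.4,  -7. ]), array([427.6, 278.9]), 85.7) 0.01190542766999747
board (array([496.2, 356.9]), array([194. , 322.5]), 90.0) 0.009823928519588465
```

View pics/nuts0.png

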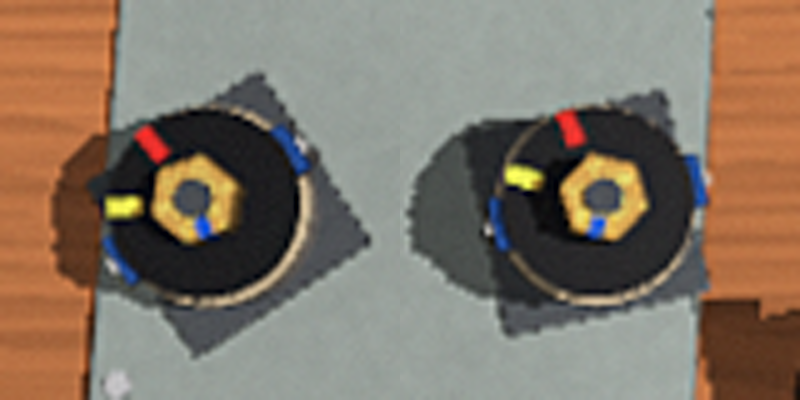

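Clamp a is on the left of the crop and clamp b on the right. Both blue marks point down in the image. Each yellow line is near 9 o'clock, and each red line is between 10 and 12 o'clock.

```bash
python3 - <<'E'
from h import *
c=dict(np.load("top0.npz"));W=cloud(c);H=hsv(c).astype(int)
S,V,h=H[...,1],H[...,2],H[...,0]
for n,C in [("A",(.5438,.1400)),("B",(.5454,-.1556))]:
    d=W[...,:2]-C;r=np.hypot(d[...,0],d[...,1]);z=W[...,2]
    for nm,m in [("blue",(abs(h-110)<14)&(S>110)&(r<.026)&(z>.1)),("yel",(abs(h-29)<4)&(S>150)&(r>.026)&(r<.047)&(z>.09)),("red",((h<6)|(h>174))&(S>150)&(r>.026)&(r<.047)&(z>.09))]:
        p=d[m].mean(0);print(n,nm,m.sum(),(p*1000).round(1),"yaw",round(np.arctan2(p[1],p[0]),3))
u,v=np.meshgrid(range(560),range(420))
m=(u>74)&(u<150)&(v>176)&(v<294)&(h<25)&(W[...,2]>.0075)&(W[...,2]<.015)
m=cv2.morphologyEx(m.astype(np.uint8),cv2.MORPH_OPEN,np.ones((9,9)))>0;print(m.sum(),rect(W,m))
E
python3 -m handwheel '[[[0,0,0,-0.12],[0,0,0,-0.263],[0,0,0,-0.263],[0,0,0,-0.263]]]' 75
python3 -c "
from h import *;go(.4737,-.010,.2,np.pi)"
```

```text
A blue 14 [-13.2  -4.3] yaw -2.826
A yel 29 [ 0.1 38.7] yaw 1.568
A red 32 [29.4 23.7] yaw 0.679
B blue 15 [-9.4  7.4] yaw 2.471
B yel 27 [13.5 35.3] yaw 1.207
B red 30 [36.2 11.9] yaw 0.317
0 (array([0., 0.]), array([0., 0.]), 0.0)
time_s: 0.6
eef_pos: [0.2205, 0.5309, 0.239]
eef_rot: [-0.0, 0.001, 1.0, -0.0]
wrist_force: [0.0, -0.6, -0.2]
opening: 0.877
grasp_force: 0.0
row [-1.272 -2.701  0.196] twist -0.002 (tool x yaw 3.139 ) q6 -0.598 tcp [0.2205 0.5309 0.239 ] t 0.6
```

```bash
python3 -m handwheel '[[[-0.14,-0.28,0,0],[-0.28,-0.56,0,0],[-0.42,-0.84,0,0],[-0.47,-1,0,0]]]' | head -1
python3 -m handwheel '[[[-0.14,-0.28,0,0],[-0.28,-0.56,0,0],[-0.42,-0.84,0,0],[-0.47,-1,0,0],[-0.6,-1,0,0]]]' |head -1
python3 -m handwheel '[[[-0.1,-0.28,0.1,0],[-0.2,-0.56,0.196,0],[-0.2,-0.70,0.196,0],[-0.2,-0.7,0.196,0],[-0.2,-0.7,0.196,0]]]' 
python3 - <<'E'
from h import *
c=dict(np.load("top0.npz"));K,T=c["K"],c["pose"]
for p in [(86.5,181),(144,182),(138,289.5),(79,288.5)]:
    d=T[:3,:3]@[(p[0]-K[0,2])/K[0,0],(p[1]-K[1,2])/K[1,1],1];print((T[:3,3]+d*(.01-T[2,3])/d[2]).round(3))
c,W,T=wrist("w1")
print(np.nanmin(W[...,2]),T[:3,3])
E
```

```text
time_s: 1.1
time_s: 1.72
time_s: 2.35
eef_pos: [0.4749, -0.0083, 0.2002]
eef_rot: [0.0, 0.0, 1.0, 0.0]
wrist_force: [0.1, -0.3, 0.2]
opening: 0.878
grasp_force: 0.0
[0.632 0.418 0.01 ]
[0.627 0.271 0.01 ]
[0.355 0.284 0.01 ]
[0.36  0.432 0.01 ]
-0.0036626010908849538 [ 0.47494809 -0.00828994  0.20022059]
```

View pics/w1.png

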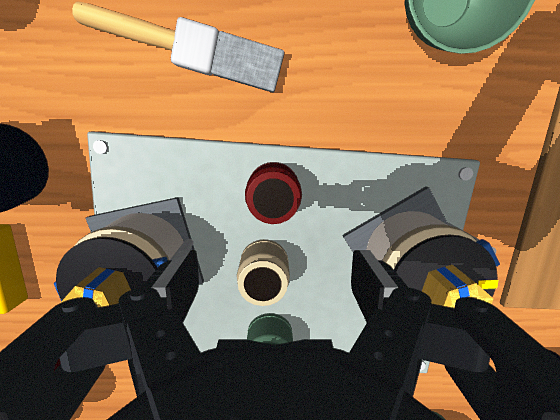

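The wrist view shows the red pot at (273,193), the buff pot at (263,275) and the green pot at (270,330). The clamps are partly hidden by the fingers.

```bash
cat >> h.py <<'E'
def pot(x,y,W=None,r=.045):
    "rim centre (minEnclosingCircle) of pot near x,y, from cloud W or fresh top view"
    W=cloud(ctrl.camera("top")) if W is None else W
    m=(np.hypot(W[...,0]-x,W[...,1]-y)<r)&(W[...,2]>.055)&(W[...,2]<.072)
    p=W[m][:,:2].astype(np.float32)*1000;cc,rr=cv2.minEnclosingCircle(p);print("pot",m.sum(),np.round(cc,1),round(rr,1),rect(W,m),np.median(W[m][:,2]).round(4));return cc
E
python3 - <<'E'
from h import *
c,W,T=wrist()
pot(.4737,-.01,W);pot(.562,-.022,W)
go(.4737,-.01,.037,np.pi)
E
```

```text
pot 2273 [473.2  -9.9] 25.6 (array([473.4,  -9.8]), array([50.2, 49.8]), 17.4) 0.0639
pot 1897 [561.5 -20. ] 26.0 (array([561.8, -20.5]), array([50.4, 49.7]), 5.0) 0.0639
row [ 0.007 -0.011  0.817] twist 0.001 (tool x yaw -3.14 ) q6 -1.839 tcp [ 0.475  -0.0078  0.2003] t 2.45
```

```bash
python3 -m handwheel '[[[0,-0.01,0.3,0],[0.005,-0.011,0.6,0],[0.007,-0.011,0.85,0],[0.007,-0.011,0.85,0],[0.007,-0.011,0.85,0]]]' |tail -5
python3 -m handwheel '[[[0,0,0,0],[0,0,0,0],[0,0,0,0],[0,0,0,0],[0,0,-0.2,0],[0,0,-0.4,0],[0,0,-0.7,0],[0,0,-0.8,0]]]' 45
python3 -c "
from h import *;go(.4136,.355,.2,np.pi)"
```

```text
eef_pos: [0.475, -0.0107, 0.0319]
eef_rot: [0.001, -0.001, 1.0, -0.0]
wrist_force: [0.1, -1.0, 1.5]
opening: 0.881
grasp_force: 0.0
time_s: 4.08
eef_pos: [0.476, -0.0116, 0.1959]
eef_rot: [0.005, -0.0, 1.0, -0.001]
wrist_force: [1.3, -0.2, -2.6]
opening: 0.631
grasp_force: 65.5
row [ 0.311  1.833 -0.028] twist 0.001 (tool x yaw -3.141 ) q6 -1.846 tcp [ 0.476  -0.0116  0.1959] t 4.08
```

```bash
python3 -m handwheel '[[[0.05,0.3,0,0],[0.1,0.6,0,0],[0.15,0.85,0,0],[0.15,0.95,0,0]]]' |head -1
python3 -m handwheel '[[[0.05,0.3,0,0],[0.1,0.6,0,0],[0.16,0.88,0,0],[0.16,0.88,0,0],[0.16,0.88,0.3,0],[0.16,0.88,0.6,0],[0.16,0.88,0.78,0],[0.16,0.88,0.83,0],[0.16,0.88,0.83,0],[0.16,0.88,0.83,0]]]' |head -5
python3 -c "
from h import *;go(.4136,.355,.0305,np.pi);print(tool()[1]['wrist_force'])"
```

```text
time_s: 4.58
time_s: 5.82
eef_pos: [0.4114, 0.354, 0.0287]
eef_rot: [-0.0, -0.001, 1.0, -0.001]
wrist_force: [-15.9, -11.5, 34.8]
opening: 0.634
row [-0.011  0.005 -0.009] twist 0.001 (tool x yaw -3.14 ) q6 -1.079 tcp [0.4114 0.354  0.0287] t 5.83
[-15.8671818  -11.51204656  34.80098687]
```

```bash
python3 -m handwheel '[[[0,0,-0.01,0],[0,0,-0.01,0],[0,0,-0.01,0],[0,0,-0.3,0],[0,0,-0.6,0],[0,0,-0.83,0],[-0.2,-0.3,-0.83,0],[-0.3,-0.6,-0.83,0],[-0.4,-0.9,-0.83,0],[-0.4,-0.95,-0.83,0]]]' 75 |head -2
python3 - <<'E'
from h import *
W=cloud(ctrl.camera("top"))
pot(.4136,.355,W);p=pot(.562,-.021,W);pot(.6595,-.0156,W)
go(p[0]/1000,p[1]/1000,.031,np.pi)
E
```

```text
time_s: 7.08
eef_pos: [0.4925, 0.1618, 0.19]
pot 0 [0. 0.] 0.0 (array([0., 0.]), array([0., 0.]), 0.0) nan
pot 343 [561.3 -21.5] 26.9 (array([561.7, -20.8]), array([49.8, 51.3]), 77.7) 0.0637
pot 335 [657.9 -15.4] 26.8 (array([658.7, -14.6]), array([49.6, 50.1]), 49.9) 0.064
row [-0.347 -0.91   0.796] twist -0.002 (tool x yaw 3.139 ) q6 -1.48 tcp [0.4926 0.1608 0.1899] t 7.12
  return _methods._mean(a, axis=axis, dtype=dtype,
  ret = ret.dtype.type(ret / rcount)
```

```bash
python3 -m handwheel '[[[-0.12,-0.3,0,0],[-0.24,-0.6,0,0],[-0.345,-0.9,0,0],[-0.345,-0.907,0,0],[-0.345,-0.907,0.3,0],[-0.345,-0.907,0.6,0],[-0.345,-0.907,0.79,0],[-0.345,-0.907,0.795,0],[-0.345,-0.907,0.795,0]]]' |tail -5
python3 -m handwheel '[[[0,0,0,0],[0,0,0,0],[0,0,0,0],[0,0,0,0],[0,0,-0.2,0],[0,0,-0.4,0],[0,0,-0.7,0],[0,0,-0.85,0],[0,0,-0.85,0]]]' 45
python3 - <<'E'
from h import *
go(.4935,.351,.2,np.pi)
W=cloud(ctrl.camera("top"));pot(.4136,.355,W)
E
```

```text
eef_pos: [0.5616, -0.0158, 0.0324]
eef_rot: [0.001, -0.001, 1.0, -0.0]
wrist_force: [-0.6, -0.1, 1.0]
opening: 0.877
grasp_force: 0.0
time_s: 9.38
eef_pos: [0.5628, -0.0167, 0.2056]
eef_rot: [0.004, -0.0, 1.0, -0.001]
wrist_force: [-0.4, -0.2, -1.9]
opening: 0.634
grasp_force: 64.5
row [0.345 1.839 0.022] twist 0.001 (tool x yaw -3.141 ) q6 -1.812 tcp [ 0.5628 -0.0167  0.2056] t 9.38
pot 342 [409.6 351.5] 26.5 (array([409.5, 351.6]), array([50.8, 48.2]), 89.8) 0.0619
```

```bash
python3 -m handwheel '[[[0.05,0.3,0,0],[0.1,0.6,0,0],[0.15,0.85,0,0],[0.17,0.95,0,0]]]' |head -1
python3 -m handwheel '[[[0.05,0.3,0,0],[0.1,0.6,0,0],[0.165,0.88,0,0],[0.165,0.88,0,0],[0.165,0.88,0.3,0],[0.165,0.88,0.6,0],[0.165,0.88,0.83,0],[0.165,0.88,0.866,0],[0.165,0.88,0.866,0],[0.165,0.88,0.866,0]]]' |head -5
python3 -m handwheel '[[[0,0,0,0],[0,0,0,0],[0,0,0,0],[0,0,-0.3,0],[0,0,-0.6,0],[0,0,-0.83,0],[-0.2,-0.3,-0.83,0],[-0.4,-0.6,-0.83,0],[-0.6,-0.9,-0.83,0],[-0.6,-0.95,-0.83,0]]]' 75 |head -2
python3 - <<'E'
from h import *
W=cloud(ctrl.camera("top"))
p=pot(.659,-.015,W)
go(p[0]/1000,p[1]/1000,.031,np.pi)
E
```

```text
time_s: 9.93
time_s: 11.18
eef_pos: [0.4929, 0.3473, 0.0281]
eef_rot: [-0.001, 0.0, 1.0, -0.001]
wrist_force: [-6.0, -3.9, 11.0]
opening: 0.635
time_s: 12.42
eef_pos: [0.615, 0.1568, 0.1938]
pot 337 [658.2 -16.1] 27.0 (array([657.3, -14.8]), array([49.8, 49.4]), 86.4) 0.0641
row [-0.211 -0.843  0.816] twist -0.002 (tool x yaw 3.138 ) q6 -1.508 tcp [0.6164 0.1531 0.1937] t 12.47
```

```bash
python3 -m handwheel '[[[-0.1,-0.3,0,0],[-0.2,-0.6,0,0],[-0.21,-0.84,0,0],[-0.21,-0.84,0,0],[-0.21,-0.84,0.3,0],[-0.21,-0.84,0.6,0],[-0.21,-0.84,0.81,0],[-0.21,-0.84,0.815,0],[-0.21,-0.84,0.815,0]]]' |tail -5
python3 -m handwheel '[[[0,0,0,0],[0,0,0,0],[0,0,0,0],[0,0,0,0],[0,0,-0.2,0],[0,0,-0.4,0],[0,0,-0.7,0],[0,0,-0.85,0],[0,0,-0.85,0]]]' 45
python3 - <<'E'
from h import *
go(.575,.347,.2,np.pi)
W=cloud(ctrl.camera("top"));pot(.4136,.355,W);pot(.4935,.351,W)
E
```

```text
eef_pos: [0.6568, -0.0077, 0.0326]
eef_rot: [0.001, -0.001, 1.0, -0.0]
wrist_force: [0.2, -0.3, 1.1]
opening: 0.881
grasp_force: 0.0
time_s: 14.72
eef_pos: [0.658, -0.0086, 0.2063]
eef_rot: [0.004, -0.0, 1.0, -0.001]
wrist_force: [0.6, -0.2, -1.3]
opening: 0.633
grasp_force: 64.0
row [0.414 1.778 0.025] twist 0.001 (tool x yaw -3.141 ) q6 -1.765 tcp [ 0.658  -0.0086  0.2063] t 14.72
pot 335 [408.9 353.1] 25.9 (array([408.5, 353.5]), array([46.3, 48.9]), 1.1) 0.0618
pot 334 [492.5 345.7] 26.7 (array([492. , 346.9]), array([50.1, 48.9]), 89.7) 0.0616
```

```bash
python3 -m handwheel '[[[0.05,0.3,0,0],[0.1,0.6,0,0],[0.15,0.85,0,0],[0.2,0.9,0,0]]]' |head -1
python3 -m handwheel '[[[0.05,0.3,0,0],[0.1,0.6,0,0],[0.21,0.88,0,0],[0.21,0.88,0,0],[0.21,0.88,0.3,0],[0.21,0.88,0.6,0],[0.21,0.88,0.83,0],[0.21,0.88,0.866,0],[0.21,0.88,0.866,0],[0.21,0.88,0.866,0]]]' |head -5
python3 -m handwheel '[[[0,0,0,0],[0,0,0,0],[0,0,0,0],[0,0,-0.3,0],[0,0,-0.6,0],[0,0,-0.83,0],[0.1,-0.3,-0.83,0],[0.15,-0.6,-0.83,0],[0.15,-0.8,-0.83,0],[0.15,-0.8,-0.83,0]]]' 75 |head -1
python3 -m handwheel '[[[0,-0.2,0,0],[0,-0.2,0,0],[0,-0.2,0,0],[0,-0.2,0,0]]]' |head -2
python3 - <<'E'
from h import *
c,W,T=wrist("w2");go(.5438,.14,.2,np.pi)
E
```

```text
time_s: 15.28
time_s: 16.52
eef_pos: [0.5731, 0.3452, 0.0275]
eef_rot: [-0.001, 0.0, 1.0, -0.001]
wrist_force: [-3.5, -1.6, 6.5]
opening: 0.642
time_s: 17.77
time_s: 18.27
eef_pos: [0.5434, 0.1489, 0.1936]
row [-0.002 -0.044 -0.032] twist 0.001 (tool x yaw -3.14 ) q6 -1.517 tcp [0.5434 0.1488 0.1936] t 18.32
```

View pics/w2.png

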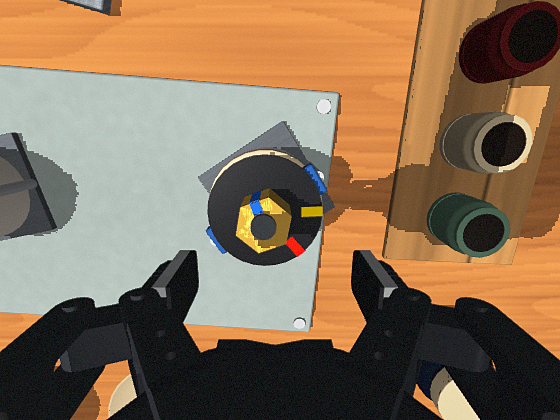

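The wrist view shows nut a at (264,222) with its blue mark up at (257,205). The yellow line is at (312,211) and the red line at (294,246). All three pots stand on the board.

```bash
cat >> h.py <<'E'
def nut(C,W,c):
    H=hsv(c).astype(int);S,V,h=H[...,1],H[...,2],H[...,0];z=W[...,2]
    C=np.array(C)
    d=W[...,:2]-C;r=np.hypot(d[...,0],d[...,1])
    mt=(r<.03)&(z>.126)&(z<.1325);dk=(r<.06)&(z>.094)&(z<.102)
    p=W[dk][:,:2].astype(np.float32)*1000;print("disc",np.round(cv2.minEnclosingCircle(p)[0],1),round(cv2.minEnclosingCircle(p)[1],1))
    p=W[mt][:,:2].astype(np.float32)*1000;cc,rr=cv2.minEnclosingCircle(p);print("top",mt.sum(),np.round(cc,1),round(rr,1),"rect",rect(W,mt))
    d=W[...,:2]-np.array(cc)/1000;r=np.hypot(d[...,0],d[...,1]);a={}
    for nm,m in [("blue",(abs(h-110)<14)&(S>110)&(r<.022)&(z>.126)),("yel",(abs(h-29)<4)&(S>150)&(r>.028)&(r<.047)&(z>.09)&(z<.105)),("red",((h<6)|(h>174))&(S>150)&(r>.028)&(r<.047)&(z>.09)&(z<.105))]:
        q=d[m].mean(0);a[nm]=np.arctan2(q[1],q[0]);print(nm,m.sum(),"yaw",round(a[nm],3))
    x=a["yel"]+2.1;x2=a["red"]+3.0;w=lambda t:(t+np.pi)%(2*np.pi)-np.pi
    print("clamp yaw",round(w(x),3),round(w(x2),3),"nut angle",round(w((x+x2)/2-a["blue"]),3));return cc,a
E
python3 - <<'E'
from h import *
c,W,T=wrist();nut((.5438,.14),W,c)
E
```

```text
disc [546.8 144.1] 50.1
top 1752 [544.  140.8] 20.5 rect (array([544. , 140.9]), array([36.1, 41. ]), 79.7)
blue 884 yaw 3.116
yel 7 yaw 1.615
red 199 yaw 0.711
clamp yaw -2.568 -2.573 nut angle 0.597
```

```bash
sed -i 's/(r<.022)&(z>.126)/(r<.022)\&(z>.126)\&(z<.1335)/; s/abs(h-29)<4)&(S>150)/abs(h-28)<5)\&(S>140)/' h.py; python3 - <<'E'
from h import *
c,W,T=wrist();cc,a=nut((.5438,.14),W,c)
for k in range(3):
    y=a["blue"]+k*np.pi/3; print("y yaw",y); go(cc[0]/1000,cc[1]/1000,.112,y+np.pi/2)
E
```

```text
disc [543.3 141.9] 47.6
top 1756 [544.3 140.9] 20.7 rect (array([544.1, 140.8]), array([41. , 36.2]), 49.9)
blue 145 yaw -2.763
yel 219 yaw 1.615
red 198 yaw 0.715
clamp yaw -2.569 -2.569 nut angle 0.194
y yaw -2.7630709435283434
row [-0.005 -0.038  0.408] twist -1.298 (tool x yaw -3.14 ) q6 -1.517 tcp [0.5434 0.1485 0.1936] t 18.43
y yaw -1.7158733923317457
row [-0.005 -0.038  0.408] twist -1.996 (tool x yaw -3.14 ) q6 -1.517 tcp [0.5434 0.1485 0.1936] t 18.43
y yaw -0.6686758411351481
row [-0.005 -0.038  0.408] twist 1.494 (tool x yaw -3.14 ) q6 -1.517 tcp [0.5434 0.1485 0.1936] t 18.43
```

```bash
python3 -m handwheel '[[[-0.005,-0.038,0,0.1],[-0.005,-0.038,0.2,0.1],[-0.005,-0.038,0.4,0.1],[-0.005,-0.038,0.408,0.1],[-0.005,-0.038,0.408,0.1],[-0.005,-0.038,0.408,0.1]]]' 60
python3 -m handwheel '[[[0,0,0,0],[0,0,0,0],[0,0,0,0],[0,0,0,0],[0,0,0,0]]]' 30
python3 -m handwheel '[[[0,0,0,0.12],[0,0,0,0.24],[0,0,0,0.36],[0,0,0,0.36]]]'
```

```text
time_s: 19.18
eef_pos: [0.546, 0.1402, 0.1142]
eef_rot: [0.002, 0.074, 0.997, 0.0]
wrist_force: [0.5, -0.8, -0.0]
opening: 0.704
grasp_force: 0.0
time_s: 19.8
eef_pos: [0.5454, 0.1407, 0.1138]
eef_rot: [0.001, 0.075, 0.997, 0.001]
wrist_force: [-1.7, 1.8, 6.1]
opening: 0.41
grasp_force: 59.8
time_s: 20.3
eef_pos: [0.5452, 0.1401, 0.1138]
eef_rot: [0.001, 0.339, 0.941, 0.0]
wrist_force: [-3.2, -0.6, 7.2]
opening: 0.407
grasp_force: 60.2
```

```bash
python3 -m handwheel '[[[0,0,0,0.12],[0,0,0,0.24],[0,0,0,0.36],[0,0,0,0.48],[0,0,0,0.6],[0,0,0,0.72],[0,0,0,0.84],[0,0,0,0.9],[0,0,0,0.9],[0,0,0,0.9]]]'
python3 -m handwheel '[[[0,0,0,0],[0,0,0,0],[0,0,0,0],[0,0,-0.2,0],[0,0,-0.4,0],[0,0,-0.4,0],[0,0,-0.4,0]]]' 75
python3 - <<'E'
from h import *
c,W,T=wrist("w3");cc,a=nut((.5438,.14),W,c);go(.5454,-.1556,.2,np.pi)
E
```

```text
time_s: 21.55
eef_pos: [0.5435, 0.1397, 0.1138]
eef_rot: [-0.0, 0.852, 0.524, -0.001]
wrist_force: [-10.6, -1.9, 13.3]
opening: 0.407
grasp_force: 61.1
time_s: 22.42
eef_pos: [0.5442, 0.14, 0.1916]
eef_rot: [-0.0, 0.852, 0.524, -0.0]
wrist_force: [0.1, 0.5, 0.2]
opening: 0.88
grasp_force: 0.0
disc [546.6 140.2] 48.4
top 1804 [544.6 140.7] 20.8 rect (array([544.5, 140.8]), array([41.6, 35.7]), 61.8)
blue 139 yaw 1.607
yel 254 yaw 1.618
red 242 yaw 0.718
clamp yaw -2.566 -2.565 nut angle 2.111
row [-1.315  0.675 -0.046] twist -1.36 (tool x yaw 1.102 ) q6 0.509 tcp [0.5437 0.14   0.1909] t 22.48
```

View pics/w3.png

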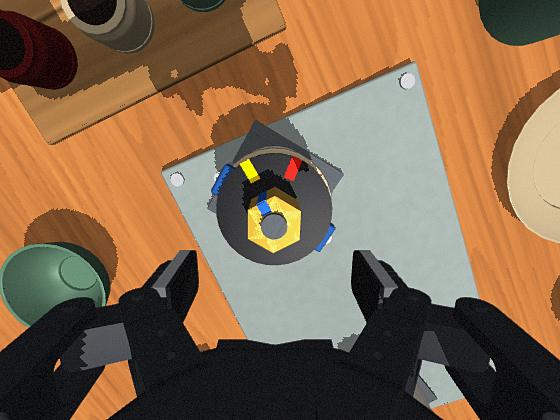

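Nut a's blue mark (264,206) now points at the yellow line (249,170); it measures 2.11.

```bash
python3 -m handwheel '[[[-0.25,0.13,0,-0.12],[-0.5,0.26,0,-0.24],[-0.75,0.39,0,-0.36],[-1,0.51,0,-0.5],[-1,0.51,0,-0.62],[-1,0.51,0,-0.75],[-1,0.51,0,-0.88],[-1,0.51,0,-1],[-1,0.51,0,-1],[-1,0.51,0,-1]]]' |head -2
python3 -c "
from h import *
go(.5454,-.1480,.2,np.pi)"
```

```text
time_s: 23.72
eef_pos: [0.5444, -0.0842, 0.1905]
row [-0.168 -0.271 -0.048] twist -0.36 (tool x yaw 2.602 ) q6 -1.4 tcp [ 0.5444 -0.0842  0.1905] t 23.73
```

```bash
python3 -m handwheel '[[[-0.168,-0.27,0,-0.12],[-0.168,-0.27,0,-0.24],[-0.168,-0.27,0,-0.36],[-0.168,-0.27,0,-0.36],[-0.168,-0.27,0,-0.36],[-0.168,-0.27,0,-0.36]]]' |head -2
python3 - <<'E'
from h import *
c,W,T=wrist();cc,a=nut((.5454,-.1556),W,c)
for k in range(6):
    y=a["blue"]+k*np.pi/3; print(k);go(cc[0]/1000,cc[1]/1000,.113,y+np.pi/2)
E
```

```text
time_s: 24.48
eef_pos: [0.5463, -0.1478, 0.1919]
disc [ 546.6 -153.4] 47.5
top 1788 [ 546.1 -155. ] 20.7 rect (array([ 546. , -154.7]), array([36.4, 40.9]), 46.4)
blue 146 yaw 2.895
yel 215 yaw 1.255
red 177 yaw 0.361
clamp yaw -2.928 -2.922 nut angle 0.463
0
row [ 0.001 -0.036  0.395] twist -0.883 (tool x yaw 3.141 ) q6 -2.044 tcp [ 0.5463 -0.1478  0.192 ] t 24.52
1
row [ 0.001 -0.036  0.395] twist -1.581 (tool x yaw 3.141 ) q6 -2.044 tcp [ 0.5463 -0.1478  0.192 ] t 24.52
2
row [ 0.001 -0.036  0.395] twist 1.909 (tool x yaw 3.141 ) q6 -2.044 tcp [ 0.5463 -0.1478  0.192 ] t 24.52
3
row [ 0.001 -0.036  0.395] twist 1.211 (tool x yaw 3.141 ) q6 -2.044 tcp [ 0.5463 -0.1478  0.192 ] t 24.52
4
row [ 0.001 -0.036  0.395] twist 0.513 (tool x yaw 3.141 ) q6 -2.044 tcp [ 0.5463 -0.1478  0.192 ] t 24.52
5
row [ 0.001 -0.036  0.395] twist -0.185 (tool x yaw 3.141 ) q6 -2.044 tcp [ 0.5463 -0.1478  0.192 ] t 24.52
```

```bash
python3 -m handwheel '[[[0,-0.036,0,-0.1],[0,-0.036,0.1,-0.185],[0,-0.036,0.3,-0.185],[0,-0.036,0.395,-0.185],[0,-0.036,0.395,-0.185],[0,-0.036,0.395,-0.185]]]' 60
python3 -m handwheel '[[[0,0,0,0],[0,0,0,0],[0,0,0,0],[0,0,0,0],[0,0,0,0],[0,0,0,0.12],[0,0,0,0.24],[0,0,0,0.36],[0,0,0,0.36]]]' 30
python3 -m handwheel '[[[0,0,0,0.12],[0,0,0,0.24],[0,0,0,0.36],[0,0,0,0.48],[0,0,0,0.6],[0,0,0,0.72],[0,0,0,0.73],[0,0,0,0.73],[0,0,0,0.73]]]'
python3 -m handwheel '[[[0,0,0,0],[0,0,0,0],[0,0,0,0],[0,0,-0.2,0],[0,0,-0.4,0],[0,0,-0.4,0],[0,0,-0.4,0]]]' 75
python3 - <<'E'
from h import *
c,W,T=wrist();cc,a=nut((.5454,-.1556),W,c);go(.447,-.300,.21,np.pi)
E
```

```text
time_s: 25.28
eef_pos: [0.5472, -0.1557, 0.1144]
eef_rot: [0.001, -0.139, 0.99, -0.001]
wrist_force: [0.1, -0.6, 1.0]
opening: 0.704
grasp_force: 0.0
time_s: 26.4
eef_pos: [0.5469, -0.1551, 0.1149]
eef_rot: [0.001, 0.132, 0.991, 0.0]
wrist_force: [-2.5, 4.2, 7.2]
opening: 0.407
grasp_force: 61.0
time_s: 27.52
eef_pos: [0.546, -0.1558, 0.1149]
eef_rot: [0.0, 0.628, 0.778, -0.001]
wrist_force: [-5.9, 0.0, 7.9]
opening: 0.411
grasp_force: 61.3
time_s: 28.4
eef_pos: [0.5461, -0.1551, 0.1926]
eef_rot: [-0.0, 0.628, 0.779, -0.0]
wrist_force: [0.1, -0.2, -0.5]
opening: 0.879
grasp_force: 0.0
disc [ 548.2 -155.1] 48.2
top 1784 [ 545.9 -154.4] 20.5 rect (array([ 546. , -154.4]), array([35.9, 41. ]), 12.8)
blue 139 yaw 1.252
yel 249 yaw 1.245
red 225 yaw 0.338
clamp yaw -2.938 -2.945 nut angle 2.09
row [-0.604 -0.636 -0.09 ] twist -0.904 (tool x yaw 1.785 ) q6 -0.7 tcp [ 0.5456 -0.1549  0.1919] t 28.45
```

```bash
python3 -m handwheel '[[[-0.2,-0.2,-0.09,-0.1],[-0.4,-0.4,-0.09,-0.22],[-0.6,-0.6,-0.09,-0.34],[-0.604,-0.636,-0.09,-0.46],[-0.604,-0.636,-0.09,-0.58],[-0.604,-0.636,-0.09,-0.7],[-0.604,-0.636,-0.09,-0.82],[-0.604,-0.636,-0.09,-0.94],[-0.604,-0.636,-0.09,-1],[-0.604,-0.636,-0.09,-1]]]' 50|head -2
python3 -m handwheel '[[[0,0,0,0],[0,0,0,0]]]' |head -2
cat >> h.py <<'E'
def bar(x,y,W,c,lo=.135,hi=.165):
    H=hsv(c).astype(int)
    m=(np.hypot(W[...,0]-x,W[...,1]-y)<.07)&(W[...,2]>lo)&(W[...,2]<hi)&((H[...,0]<6)|(H[...,0]>174))&(H[...,1]>120)
    p=W[m];mu=p.mean(0);w,v=np.linalg.eigh(np.cov((p-mu)[:,:2].T));v=v[:,1]
    print("bar",m.sum(),rect(W,m),"z",np.median(p[:,2]).round(4),"pca yaw",round(np.arctan2(v[1],v[0]),3))
E
python3 - <<'E'
from h import *
c,W,T=wrist("w4");bar(.447,-.3,W,c)
go(.447,-.3,.123,np.pi+.168)
E
```

```text
time_s: 29.7
eef_pos: [0.4471, -0.2997, 0.2096]
time_s: 29.95
eef_pos: [0.4475, -0.3002, 0.2107]
bar 3933 (array([ 447.4, -300. ]), array([99.6, 19.9]), 9.7) z 0.1504 pca yaw -2.973
row [0.003 0.002 0.439] twist -0.017 (tool x yaw -2.999 ) q6 -2.524 tcp [ 0.4476 -0.3003  0.2109] t 30.0
```

View pics/w4.png

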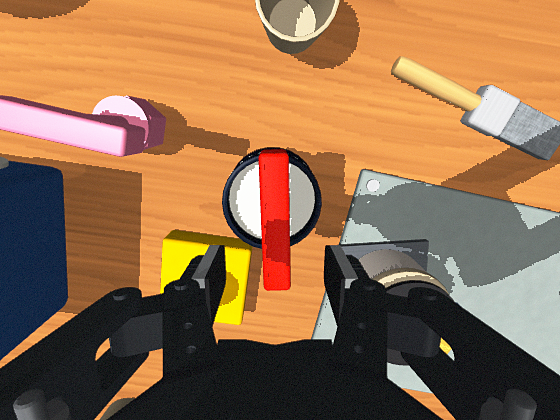

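```bash
python3 -m handwheel '[[[0.003,0.002,0.2,-0.017],[0.003,0.002,0.4,-0.017],[0.003,0.002,0.439,-0.017],[0.003,0.002,0.439,-0.017],[0.003,0.002,0.439,-0.017]]]' |head -4
python3 -m handwheel '[[[0,0,0,0],[0,0,0,0],[0,0,0,0],[0,0,0,0],[0,0,0,0]]]' 5
python3 -m handwheel '[[[0,0,-0.15,0],[0,0,-0.3,0],[0,0,-0.5,0],[0,0,-0.7,0],[0,0,-0.8,0],[0,0,-0.8,0],[0,0,-0.8,0]]]'
python3 - <<'E'
from h import *
c,W,T=wrist();bar(T[0,3],T[1,3],W,c,.27,.33)
go(.546,-.155,.28,1.25+np.pi*2/3)
E
```

```text
time_s: 30.62
eef_pos: [0.448, -0.301, 0.1252]
eef_rot: [0.001, -0.084, 0.996, -0.001]
wrist_force: [0.2, 0.4, 0.7]
time_s: 31.25
eef_pos: [0.4475, -0.3003, 0.1245]
eef_rot: [0.001, -0.084, 0.996, -0.0]
wrist_force: [-0.2, 2.3, 6.7]
opening: 0.222
grasp_force: 59.0
time_s: 32.12
eef_pos: [0.4464, -0.2994, 0.2815]
eef_rot: [-0.001, -0.084, 0.996, 0.001]
wrist_force: [0.3, 0.5, -3.8]
opening: 0.223
grasp_force: 59.6
bar 8665 (array([ 433.4, -301.8]), array([73.8, 21.7]), 11.3) z 0.3075 pca yaw -2.972
row [-0.613  0.628  0.007] twist -0.023 (tool x yaw -2.973 ) q6 -2.551 tcp [ 0.4463 -0.2993  0.2813] t 32.17
```

```bash
python3 -m handwheel '[[[-0.15,0.16,0,-0.02],[-0.3,0.32,0,-0.023],[-0.45,0.48,0,-0.023],[-0.613,0.628,0,-0.023],[-0.613,0.628,0,-0.023],[-0.613,0.628,0,-0.023],[-0.613,0.628,0,-0.023],[-0.613,0.628,0,-0.023]]]' |head -2
python3 - <<'E'
from h import *
c,W,T=wrist("w5");bar(T[0,3],T[1,3],W,c,.27,.33)
go(.546,-.1553,.2175,1.255+np.pi*2/3)
E
```

```text
time_s: 33.17
eef_pos: [0.5463, -0.1565, 0.2832]
bar 8733 (array([ 534.2, -159.2]), array([63.4, 65.4]), 58.0) z 0.3091 pca yaw -2.94
row [0.001 0.006 0.329] twist -0.004 (tool x yaw -2.94 ) q6 -2.26 tcp [ 0.5464 -0.1564  0.2833] t 33.23
```

View pics/w5.png

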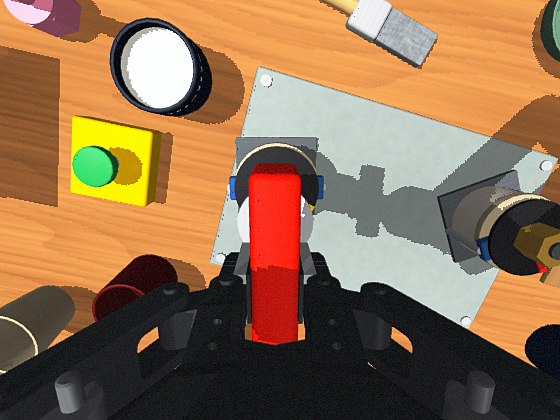

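The wrench bar (red, 275,255) is held square over clamp b, and the jar at (155,65) is empty.

```bash
python3 -m handwheel '[[[0.001,0.006,0.1,-0.004],[0.001,0.006,0.15,-0.004],[0.001,0.006,0.18,-0.004],[0.001,0.006,0.2,-0.004],[0.001,0.006,0.2,-0.004],[0.001,0.006,0.2,-0.004]]]' |head -5

```

```text
time_s: 33.98
eef_pos: [0.5466, -0.1546, 0.2438]
eef_rot: [0.0, -0.104, 0.995, -0.0]
wrist_force: [-0.2, 0.0, -3.5]
opening: 0.222
```

```bash
python3 -m handwheel '[[[0,0,0.04,0],[0,0,0.08,0],[0,0,0.12,0],[0,0,0.12,0],[0,0,0.12,0]]]' |sed -n 2,4p
python3 -m handwheel '[[[0,0,0,0.12],[0,0,0,0.24],[0,0,0,0.36],[0,0,0,0.48],[0,0,0,0.54],[0,0,0,0.54],[0,0,0,0.54]]]'
python3 -c "
from bench import ctrl;o=ctrl.get_obs();print(o['torque'],o['wrist_force'],o['q'][5])"
```

```text
eef_pos: [0.5464, -0.1545, 0.2193]
eef_rot: [0.0, -0.104, 0.995, -0.0]
wrist_force: [-0.6, -0.5, -3.0]
time_s: 35.48
eef_pos: [0.5461, -0.1549, 0.2196]
eef_rot: [-0.0, 0.295, 0.955, -0.0]
wrist_force: [-3.0, -2.1, -1.1]
opening: 0.231
grasp_force: 60.1
[-0.45057698  0.8605857  -0.01310021] [-3.02377681 -2.14051656 -1.09351963] -1.4562666007521268
```

```bash
python3 -m handwheel '[[[0,0,0,0.05],[0,0,0,0.1],[0,0,0,0.15],[0,0,0,0.2],[0,0,0,0.2],[0,0,0,0.2]]]'
python3 -c "
from bench import ctrl;o=ctrl.get_obs();print(o['torque'],o['joint_efforts'][5])
from h import *
c,W,T=wrist();bar(T[0,3],T[1,3],W,c,.21,.27);go(.546,-.155,.22,.35)"
```

```text
time_s: 36.22
eef_pos: [0.5461, -0.1547, 0.2195]
eef_rot: [-0.0, 0.435, 0.901, -0.0]
wrist_force: [-4.4, -2.8, -0.1]
opening: 0.226
grasp_force: 60.4
[-0.61448005  1.29993621 -0.02071467] 0.000432355263910722
bar 8728 (array([ 545.2, -146.4]), array([64.4, 78.9]), 82.2) z 0.2454 pca yaw 2.244
row [-0.001 -0.001 -0.003] twist 1.262 (tool x yaw 2.242 ) q6 -1.156 tcp [ 0.5461 -0.1547  0.2195] t 36.27
```

```bash
python3 -m handwheel '[[[0,0,0,0.04],[0,0,0,0.08],[0,0,0,0.1],[0,0,0,0.1]]]'
python3 -c "
from bench import ctrl;o=ctrl.get_obs();print(o['torque'],o['joint_efforts'][5])
from h import *
c,W,T=wrist();bar(T[0,3],T[1,3],W,c,.21,.27);go(.546,-.155,.22,.35)"
```

```text
time_s: 36.78
eef_pos: [0.5464, -0.1546, 0.2195]
eef_rot: [0.0, 0.5, 0.866, -0.0]
wrist_force: [-5.3, -3.0, -0.7]
opening: 0.226
grasp_force: 75.9
[-0.58337723  1.10651123  1.44858996] 1.5339812636375427
bar 8738 (array([ 539.9, -143.9]), array([61.9, 67. ]), 73.7) z 0.2453 pca yaw 2.134
row [-0.    -0.003 -0.002] twist 1.163 (tool x yaw 2.094 ) q6 -1.008 tcp [ 0.5464 -0.1547  0.2195] t 36.83
```

```bash
python3 -m handwheel '[[[0,0,0,-0.08],[0,0,0,-0.15],[0,0,0,-0.15],[0,0,-0.1,-0.15],[0,0,-0.2,-0.15],[0,0,-0.35,-0.15],[0,0,-0.35,-0.15],[0,0,-0.35,-0.15]]]'
python3 - <<'E'
from h import *
c,W,T=wrist("w6");bar(T[0,3],T[1,3],W,c,.28,.34)
H=hsv(c).astype(int);go(.5442,.1402,.288,1.607+np.pi/3)
E
```

```text
time_s: 37.83
eef_pos: [0.5463, -0.1539, 0.288]
eef_rot: [-0.0, 0.402, 0.916, 0.001]
wrist_force: [0.2, -0.2, -3.4]
opening: 0.227
grasp_force: 68.9
bar 8680 (array([ 551.2, -132.1]), array([58.4, 74. ]), 41.3) z 0.3134 pca yaw 2.319
row [1.087 0.99  0.   ] twist -0.226 (tool x yaw 2.315 ) q6 -1.229 tcp [ 0.5459 -0.1539  0.2875] t 37.88
```

View pics/w6.png

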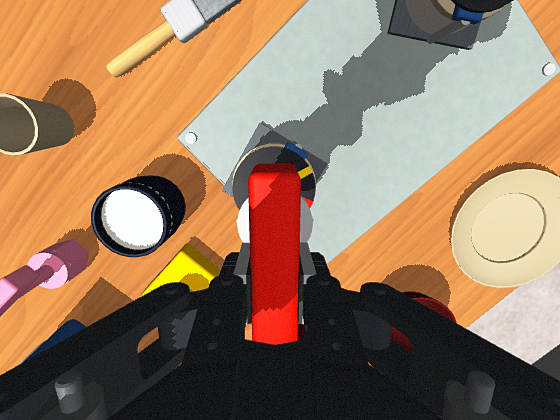

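The wrench is clear of clamp b and still square in the grip at (275,255); the nut is hidden under the socket.

```bash
python3 -m handwheel '[[[0.2,0.18,0,0],[0.4,0.36,0,0],[0.6,0.55,0,-0.1],[0.8,0.73,0,-0.22],[0.95,0.86,0,-0.22],[0.95,0.86,0,-0.22],[0.95,0.86,0,-0.22]]]' |head -2
python3 - <<'E'
from h import *
W0=ctrl.camera("top");nut((.5454,-.1556),cloud(W0),W0)
go(.5442,.1402,.288,2.652)
E
```

```text
time_s: 38.75
eef_pos: [0.5435, 0.1017, 0.2881]
disc [ 545.1 -155.6] 51.2
top 137 [ 545.2 -155.8] 19.9 rect (array([ 545.2, -155.4]), array([33. , 39.7]), 89.3)
blue 6 yaw 0.381
yel 27 yaw 1.213
red 28 yaw 0.327
clamp yaw -2.97 -2.957 nut angle 2.939
row [0.091 0.173 0.002] twist -0.005 (tool x yaw 2.645 ) q6 -1.105 tcp [0.5437 0.1012 0.2883] t 38.8
```

```bash
python3 -m handwheel '[[[0.09,0.175,0,-0.005],[0.09,0.175,0,-0.005],[0.09,0.175,0,-0.005],[0.09,0.175,0,-0.005],[0.09,0.175,0,-0.005]]]' |head -2
python3 -c "
from h import *
go(.5443,.1408,.2193,2.652)"
```

```text
time_s: 39.42
eef_pos: [0.5449, 0.1403, 0.2893]
row [0.004 0.001 0.35 ] twist 0.0 (tool x yaw 2.652 ) q6 -1.04 tcp [0.5449 0.1403 0.2893] t 39.42
```

```bash
python3 -m handwheel '[[[0.004,0.001,0.1,0],[0.004,0.001,0.16,0],[0.004,0.001,0.2,0],[0.004,0.001,0.22,0],[0.004,0.001,0.22,0],[0.004,0.001,0.22,0]]]' |sed -n 2,4p

```

```text
eef_pos: [0.5444, 0.1417, 0.2458]
eef_rot: [0.0, 0.242, 0.97, 0.0]
wrist_force: [-0.8, 0.6, -2.7]
```

```bash
python3 -m handwheel '[[[0,0,0.04,0],[0,0,0.08,0],[0,0,0.13,0],[0,0,0.13,0],[0,0,0.13,0]]]' |sed -n 2,4p
python3 -m handwheel '[[[0,0,0,0.12],[0,0,0,0.24],[0,0,0,0.36],[0,0,0,0.48],[0,0,0,0.6],[0,0,0,0.7],[0,0,0,0.7],[0,0,0,0.7]]]'
python3 -m handwheel '[[[0,0,0,0.04],[0,0,0,0.08],[0,0,0,0.12],[0,0,0,0.12]]]' |sed -n 2,4p
python3 -c "
from bench import ctrl;o=ctrl.get_obs();print(o['torque'],o['joint_efforts'][5])
from h import *
c,W,T=wrist();bar(T[0,3],T[1,3],W,c,.21,.27);go(.546,.14,.22,.35)"
```

```text
eef_pos: [0.5442, 0.1417, 0.2193]
eef_rot: [-0.0, 0.242, 0.97, -0.0]
wrist_force: [0.2, 0.1, -3.5]
time_s: 41.8
eef_pos: [0.544, 0.142, 0.2193]
eef_rot: [-0.0, 0.694, 0.72, 0.0]
wrist_force: [-0.6, 2.2, -4.8]
opening: 0.225
grasp_force: 68.6
eef_pos: [0.5441, 0.1419, 0.2194]
eef_rot: [0.0, 0.756, 0.655, -0.0]
wrist_force: [-0.5, 1.2, -4.1]
[0.48587333 0.22268056 1.6188481 ] 1.9490155577659607
bar 8658 (array([531.7, 156.3]), array([74. , 49.9]), 84.9) z 0.2448 pca yaw 1.453
row [-0.008  0.011 -0.003] twist 0.719 (tool x yaw 1.428 ) q6 0.187 tcp [0.5441 0.142  0.2194] t 42.35
```

```bash
python3 -m handwheel '[[[0,0,0,-0.08],[0,0,0,-0.15],[0,0,0,-0.15],[0,0,-0.1,-0.15],[0,0,-0.2,-0.15],[0,0,-0.35,-0.15],[0,0,-0.35,-0.15],[0,0,-0.35,-0.15]]]' |head -2
python3 -c "
from h import *
go(.4474,-.300,.29)"
```

```text
time_s: 43.35
eef_pos: [0.5439, 0.1414, 0.2883]
row [-2.164 -0.65  -0.008] twist 0.0 (tool x yaw 1.647 ) q6 -0.033 tcp [0.5439 0.1414 0.2883] t 43.35
```

```bash
python3 -m handwheel '[[[-0.2,-0.08,0,0],[-0.4,-0.16,0,0],[-0.6,-0.24,0,0],[-0.8,-0.3,0,0],[-1,-0.32,0,0],[-1,-0.32,0,0]]]' |head -2
python3 -m handwheel '[[[-0.2,-0.08,0,0],[-0.4,-0.16,0,0],[-0.6,-0.24,0,0],[-0.8,-0.3,0,0],[-1,-0.32,0,0],[-1,-0.32,0,0],[-1,-0.32,0,0],[-1,-0.32,0,0]]]' |head -2
python3 - <<'E'
from h import *
c=ctrl.camera("top");W=cloud(c)
nut((.5438,.14),W,c);nut((.5454,-.1556),W,c)
for x,y in [(.409,.353),(.492,.347),(.573,.345)]: pot(x,y,W,.04)
go(.4474,-.3005,.1265)
E
```

```text
time_s: 44.1
eef_pos: [0.495, -0.065, 0.2877]
time_s: 45.1
eef_pos: [0.4476, -0.2656, 0.2888]
disc [543.4 139.5] 51.2
top 146 [544.2 139.7] 20.4 rect (array([543.9, 140. ]), array([38.7, 35.5]), 80.4)
blue 9 yaw 0.784
yel 32 yaw 1.593
red 34 yaw 0.689
clamp yaw -2.59 -2.594 nut angle 2.908
disc [ 545.1 -154.4] 52.1
top 134 [ 545.3 -154.8] 19.9 rect (array([ 546. , -154.5]), array([36.2, 36. ]), 57.5)
blue 5 yaw 0.328
yel 26 yaw 1.207
red 30 yaw 0.294
clamp yaw -2.976 -2.989 nut angle 2.972
pot 344 [408.9 351.2] 26.4 (array([409. , 351.1]), array([48.2, 50.2]), 4.4) 0.0615
pot 336 [490.7 346. ] 27.5 (array([492.4, 345.4]), array([49.2, 50.7]), 8.5) 0.0616
pot 334 [574.2 343.2] 26.8 (array([573.6, 343.5]), array([47.7, 51. ]), 41.2) 0.0615
row [-0.173 -0.015  0.812] twist 0.0 (tool x yaw 1.65 ) q6 -0.843 tcp [ 0.4477 -0.2658  0.289 ] t 45.15
```

```bash
python3 -m handwheel '[[[-0.173,-0.015,0,0],[-0.173,-0.015,0,0],[-0.173,-0.015,0.25,0],[-0.173,-0.015,0.5,0],[-0.173,-0.015,0.7,0],[-0.173,-0.015,0.8,0],[-0.173,-0.015,0.815,0],[-0.173,-0.015,0.815,0],[-0.173,-0.015,0.815,0]]]' |sed -n 2,4p
```

```text
eef_pos: [0.4478, -0.302, 0.1275]
eef_rot: [0.001, 0.679, 0.734, -0.0]
wrist_force: [0.0, 1.0, -2.9]
```

```bash
python3 -m handwheel '[[[0,0,0.013,0],[0,0,0.013,0],[0,0,0.013,0]]]' |sed -n 2,4p
python3 -m handwheel '[[[0,0,0,0],[0,0,0,0],[0,0,0,0],[0,0,-0.1,0],[0,0,-0.3,0],[0,0,-0.45,0],[0,0,-0.45,0],[0,0,-0.45,0]]]' 45
python3 - <<'E'
from h import *
c,W,T=wrist();bar(.4474,-.3005,W,c);
m=(np.hypot(W[...,0]-.447,W[...,1]+.3)<.06)&(W[...,2]>.08)&(W[...,2]<.09);print("jar",rect(W,m))
go(.567,-.366,.21)
E
```

```text
eef_pos: [0.4479, -0.3025, 0.125]
eef_rot: [0.001, 0.679, 0.734, -0.0]
wrist_force: [-0.3, 0.3, 6.1]
time_s: 47.65
eef_pos: [0.4468, -0.3013, 0.2127]
eef_rot: [-0.001, 0.679, 0.734, 0.0]
wrist_force: [-0.3, 0.3, -0.8]
opening: 0.526
grasp_force: 0.0
bar 3834 (array([ 448.5, -303.7]), array([19.8, 99.4]), 4.6) z 0.1504 pca yaw 1.65
jar (array([ 449.2, -302. ]), array([89.2, 85.4]), 4.7)
row [-0.37   0.575  0.009] twist 0.0 (tool x yaw 1.648 ) q6 -0.891 tcp [ 0.4465 -0.3011  0.2122] t 47.7
```

```bash
python3 -m handwheel '[[[-0.1,0.2,0,0],[-0.2,0.4,0,0],[-0.37,0.575,0,0],[-0.37,0.575,0,0],[-0.37,0.575,0.2,0],[-0.37,0.575,0.4,0],[-0.37,0.575,0.4,0],[-0.37,0.575,0.4,0]]]' 0
python3 - <<'E'
from h import *
c=ctrl.camera("top");W=cloud(c)
for x,y in [(.409,.353),(.492,.347),(.573,.345)]: pot(x,y,W,.04)
nut((.5438,.14),W,c)
go(.567,-.366,.083)
E
```

```text
time_s: 48.7
eef_pos: [0.5677, -0.3667, 0.1349]
eef_rot: [0.0, 0.679, 0.734, -0.0]
wrist_force: [-0.9, 0.1, 1.0]
opening: -0.001
grasp_force: 0.0
pot 341 [408.9 352.5] 25.8 (array([408.3, 352.8]), array([49.3, 48.4]), 30.2) 0.0615
pot 338 [491.8 345.7] 27.0 (array([491.8, 345.6]), array([50.8, 49.3]), 48.7) 0.0615
pot 332 [574.5 342.8] 26.8 (array([574.2, 342.6]), array([50.1, 50.5]), 26.1) 0.0612
disc [540.7 138.6] 50.3
top 148 [544.1 139.5] 20.4 rect (array([544.4, 140.3]), array([38.8, 35.6]), 77.8)
blue 11 yaw 0.796
yel 33 yaw 1.585
red 33 yaw 0.697
clamp yaw -2.598 -2.586 nut angle 2.895
row [ 0.007 -0.006  0.264] twist 0.0 (tool x yaw 1.648 ) q6 -0.826 tcp [ 0.5683 -0.3672  0.1358] t 48.75
```

Nut a reads 2.90 from afar, which is too close to 2.85, so I'll check it from above before starting the mill.

```bash
python3 -m handwheel '[[[0,0,-0.3,0],[0,0,-0.4,0],[0.3,0,-0.4,0],[0.6,0,-0.4,0],[0.9,0,-0.4,0],[1,0,-0.4,0]]]' 40|head -2
python3 -m handwheel '[[[0.3,0.03,0,0],[0.6,0.03,0,0],[0.9,0.03,0,0],[1,0.03,0,0],[1,0.03,0,0]]]' |head -2
python3 -m handwheel '[[[0.3,0.06,0.1,0],[0.55,0.07,0.1,0],[0.55,0.07,0.1,0],[0.55,0.07,0.1,0],[0.55,0.07,0.1,0]]]' |head -2
python3 - <<'E'
from h import *
c,W,T=wrist("w7");nut((.5442,.1408),W,c)
E
```

```text
time_s: 49.5
eef_pos: [0.5523, -0.1643, 0.2155]
time_s: 50.12
eef_pos: [0.5432, 0.0331, 0.2147]
time_s: 50.75
eef_pos: [0.5487, 0.1415, 0.194]
disc [544.4 140.8] 46.2
top 1757 [544.8 140.8] 20.8 rect (array([544.5, 140.9]), array([40.9, 36.5]), 19.0)
blue 137 yaw 0.871
yel 247 yaw 1.621
red 233 yaw 0.721
clamp yaw -2.562 -2.562 nut angle 2.85
```

View pics/w7.png

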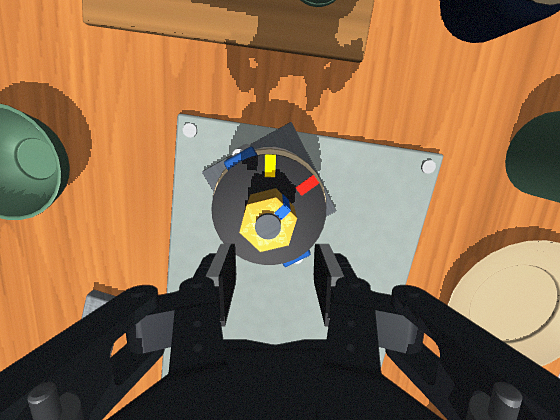

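Nut a's blue mark at (283,211) falls slightly short of the red line (308,184). It reads 2.85 to 2.87, so it crept back when the wrench backed off. I'll look at nut b, then fetch the wrench again.

```bash
python3 -m handwheel '[[[-0.3,0,-0.05,0],[-0.6,0,-0.05,0],[-0.9,0,-0.05,0],[-1,0,-0.05,0]]]' |head -2
python3 -m handwheel '[[[-0.3,0.1,0.03,0],[-0.5,0.1,0.03,0],[-0.5,0.1,0.03,0],[-0.5,0.1,0.03,0],[-0.5,0.1,0.03,0]]]' |head -2
python3 - <<'E'
from h import *
c,W,T=wrist();nut((.5458,-.155),W,c);go(.4485,-.303,.21,1.65)
E
```

```text
time_s: 51.3
eef_pos: [0.5635, -0.0604, 0.2041]
time_s: 51.92
eef_pos: [0.5911, -0.1529, 0.1978]
disc [ 546.2 -152.5] 48.0
top 1708 [ 546.1 -155. ] 20.8 rect (array([ 546.1, -154. ]), array([37.1, 39.9]), 26.3)
blue 128 yaw 0.486
yel 234 yaw 1.252
red 222 yaw 0.353
clamp yaw -2.931 -2.93 nut angle 2.867
row [-0.692 -0.77  -0.061] twist -0.0 (tool x yaw 1.65 ) q6 -0.526 tcp [ 0.5911 -0.1528  0.1978] t 51.98
```

```bash
python3 -m handwheel '[[[-0.25,-0.25,-0.06,0],[-0.5,-0.5,-0.06,0],[-0.692,-0.765,-0.06,0],[-0.692,-0.765,-0.06,0],[-0.692,-0.765,-0.06,0],[-0.692,-0.765,-0.06,0]]]' 50 |head -2
python3 - <<'E'
from h import *
c,W,T=wrist();bar(.4485,-.303,W,c);go(.4485,-.303,.1235,1.65)
E
```

```text
time_s: 52.72
eef_pos: [0.4501, -0.3031, 0.2099]
bar 3976 (array([ 448.6, -303.6]), array([19.9, 99.1]), 4.6) z 0.1504 pca yaw 1.651
row [ 0.    -0.009  0.432] twist -0.0 (tool x yaw 1.65 ) q6 -0.891 tcp [ 0.4503 -0.3029  0.2098] t 52.77
```

```bash
python3 -m handwheel '[[[0,-0.009,0.2,0],[-0.003,-0.009,0.4,0],[-0.003,-0.009,0.432,0],[-0.003,-0.009,0.432,0],[-0.003,-0.009,0.432,0]]]' |sed -n 2,4p
python3 -m handwheel '[[[0,0,0,0],[0,0,0,0],[0,0,0,0],[0,0,0,0],[0,0,0,0],[0,0,-0.2,0],[0,0,-0.4,0],[0,0,-0.6,0],[0,0,-0.8,0],[0,0,-0.8,0]]]' 5
python3 -c "
from h import *
go(.546,-.155,.288,1.533)"
```

```text
eef_pos: [0.4489, -0.3054, 0.1252]
eef_rot: [0.002, 0.679, 0.734, -0.0]
wrist_force: [0.6, 0.6, -0.3]
time_s: 54.65
eef_pos: [0.4487, -0.3058, 0.2862]
eef_rot: [0.003, 0.679, 0.734, -0.0]
wrist_force: [0.4, -0.3, -3.9]
opening: 0.224
grasp_force: 60.0
row [ 0.714  0.544 -0.01 ] twist 0.077 (tool x yaw 1.648 ) q6 -0.894 tcp [ 0.4487 -0.3058  0.2862] t 54.65
```

```bash
python3 -m handwheel '[[[0.2,0.15,0,0],[0.4,0.3,0,0.04],[0.6,0.45,0,0.077],[0.704,0.544,0,0.077],[0.704,0.544,0,0.077],[0.704,0.544,0,0.077],[0.704,0.544,0,0.077],[0.704,0.544,0,0.077]]]' |sed -n 2,4p
python3 -c "
from h import *
go(.546,-.157,.2193,1.533)"
```

```text
eef_pos: [0.5448, -0.1567, 0.2831]
eef_rot: [-0.0, 0.721, 0.693, -0.0]
wrist_force: [0.0, 0.2, -3.1]
row [-0.001  0.006  0.319] twist -0.001 (tool x yaw 1.531 ) q6 -0.45 tcp [ 0.5448 -0.1567  0.2831] t 55.65
```

```bash
python3 -m handwheel '[[[-0.001,0.006,0.1,0],[-0.001,0.006,0.16,0],[-0.001,0.006,0.19,0],[-0.001,0.006,0.19,0],[-0.001,0.006,0.19,0]]]' |sed -n 2,4p
python3 -m handwheel '[[[0,0,0.04,0],[0,0,0.08,0],[0,0,0.127,0],[0,0,0.127,0],[0,0,0.127,0]]]' |sed -n 2,4p

```

```text
eef_pos: [0.5467, -0.1563, 0.246]
eef_rot: [0.001, 0.72, 0.694, 0.0]
wrist_force: [0.5, -0.0, -2.2]
eef_pos: [0.5465, -0.1562, 0.2199]
eef_rot: [0.0, 0.72, 0.694, 0.0]
wrist_force: [0.0, -0.2, -2.6]
```

```bash
cat > t.py <<'E'
from bench import ctrl
o=ctrl.get_obs();print("tz",round(o['torque'][2],2),"f",[round(float(v),1) for v in o['wrist_force']],"q6",round(o['q'][5],3),"p",[round(float(v),4) for v in o['eef_pos']],"grip",round(o['grasp_force'],1),round(o['opening'],3))
E
python3 -m handwheel '[[[0,0,0,0.067],[0,0,0,0.134],[0,0,0,0.134]]]' >/dev/null; python3 t.py
python3 -m handwheel '[[[0,0,0,0.04],[0,0,0,0.067],[0,0,0,0.067]]]' >/dev/null; python3 t.py
python3 -m handwheel '[[[0,0,0,0.04],[0,0,0,0.067],[0,0,0,0.067]]]' >/dev/null; python3 t.py
```

```text
tz 0.01 f [-2.9, 1.1, -2.3] q6 -0.249 p [0.546, -0.156, 0.22] grip 60.3 0.228
tz 0.04 f [-4.5, 1.3, -2.3] q6 -0.15 p [0.5459, -0.156, 0.2199] grip 60.3 0.227
tz 0.37 f [-5.1, 0.7, -0.3] q6 -0.05 p [0.5459, -0.1559, 0.2199] grip 60.5 0.228
```

```bash

python3 -m handwheel '[[[0,0,0,0.04],[0,0,0,0.067],[0,0,0,0.067]]]' >/dev/null; python3 t.py
python3 -m handwheel '[[[0,0,0,0.04],[0,0,0,0.067],[0,0,0,0.067]]]' >/dev/null; python3 t.py
python3 -c "
from h import *
c,W,T=wrist();bar(T[0,3],T[1,3],W,c,.21,.27);go(.546,-.155,.22,.35)"
```

```text
tz 2.2 f [-4.7, 1.0, 0.2] q6 0.048 p [0.5459, -0.1558, 0.2199] grip 73.9 0.225
tz 2.59 f [-4.9, -0.5, -1.5] q6 0.148 p [0.546, -0.1561, 0.22] grip 102.2 0.227
bar 8812 (array([ 553.5, -145. ]), array([56.9, 72. ]), 2.3) z 0.2456 pca yaw 1.01
row [ 0.004 -0.003 -0.   ] twist 0.391 (tool x yaw 0.937 ) q6 0.148 tcp [ 0.546  -0.1561  0.22  ] t 58.83
```

```bash

python3 -m handwheel '[[[0,0,0,-0.03],[0,0,0,-0.067],[0,0,0,-0.067]]]' >/dev/null; python3 t.py
python3 -m handwheel '[[[0,0,0,-0.03],[0,0,0,-0.03],[0,0,0,-0.03]]]' >/dev/null; python3 t.py
python3 -m handwheel '[[[0,0,0,-0.03],[0,0,0,-0.03],[0,0,0,-0.03]]]' >/dev/null; python3 t.py
```

```text
tz 0.23 f [-4.3, 2.0, -0.0] q6 0.052 p [0.5461, -0.156, 0.2199] grip 61.6 0.224
tz 0.1 f [-4.4, 2.5, -1.1] q6 0.008 p [0.5461, -0.156, 0.2199] grip 61.2 0.224
tz 0.04 f [-5.1, 1.5, -2.1] q6 -0.037 p [0.5461, -0.156, 0.2199] grip 61.2 0.225
```

```bash

python3 -m handwheel '[[[0,0,-0.1,0],[0,0,-0.2,0],[0,0,-0.35,0],[-0.2,0,-0.35,0],[-0.5,0,-0.35,0],[-0.5,0,-0.35,0],[-0.5,0,-0.35,0],[-0.5,0,-0.35,0]]]' |head -2
python3 -c "
from h import *
c,W,T=wrist('w8');bar(T[0,3],T[1,3],W,c,.28,.34);nut((.546,-.155),W,c);go(.5443,.1408,.288)"
```

```text
time_s: 60.95
eef_pos: [0.5037, -0.2455, 0.2904]
bar 5 (array([ 508.7, -242.1]), array([14.4, 61.6]), 63.9) z 0.3234 pca yaw 2.763
disc [ 545.8 -152.4] 48.3
top 0 [0. 0.] 0.0 rect (array([0., 0.]), array([0., 0.]), 0.0)
blue 0 yaw nan
yel 0 yaw nan
red 0 yaw nan
clamp yaw nan nan nut angle nan
row [ 1.827 -0.655  0.011] twist 0.0 (tool x yaw 1.122 ) q6 -0.216 tcp [ 0.5037 -0.2453  0.2902] t 61.0h.py:39: RuntimeWarning: Mean of empty slice.
  q=d[m].mean(0);a[nm]=np.arctan2(q[1],q[0]);print(nm,m.sum(),"yaw",round(a[nm],3))
  ret = um.true_divide(
```

View pics/w8.png

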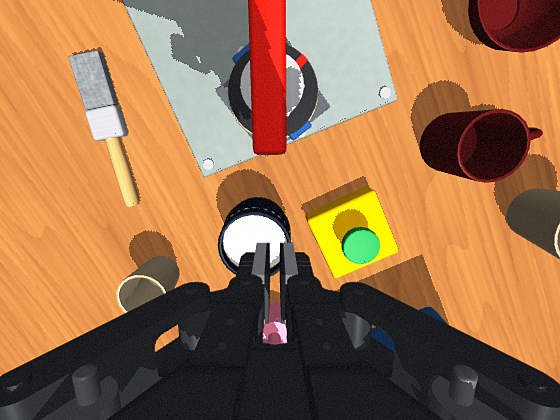

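The fingers are empty and shut. The wrench stayed standing on nut b, with its bar at (267,75), because the socket was still wedged on the nut when I lifted. I'll regrasp it there.

```bash
python3 -m handwheel '[[[0,0,0,0],[0.25,0,0,0],[0.45,0,0,0],[0.45,0,0,0],[0.45,0,0,0]]]' 50 |head -2
python3 -c "
from h import *
c,W,T=wrist('w9');bar(.546,-.155,W,c,.22,.27);c=ctrl.camera('top');W=cloud(c);bar(.546,-.155,W,c,.22,.27);go(.546,-.1555,.2175,1.1)"
```

```text
time_s: 61.62
eef_pos: [0.5421, -0.165, 0.2899]
bar 4774 (array([ 544.3, -153.7]), array([99.6, 19.9]), 65.1) z 0.2459 pca yaw 1.135
bar 37 (array([ 546.5, -135.5]), array([24.4, 11.2]), 21.2) z 0.2459 pca yaw -2.488
row [ 0.056 -0.004  0.362] twist 0.013 (tool x yaw 1.12 ) q6 -0.055 tcp [ 0.5418 -0.1658  0.2898] t 61.73
```

View pics/w9.png

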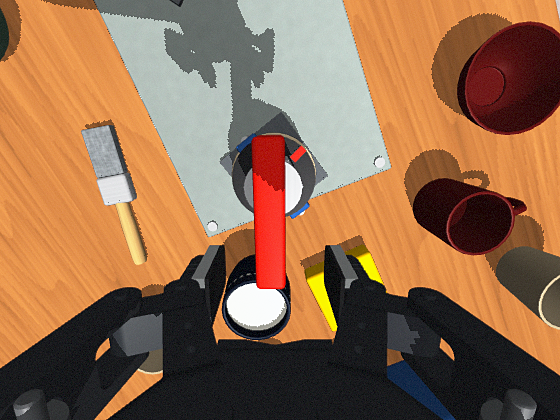

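Same finding close up: the bar at (270,215) stands upright on nut b with the fingers either side of it.

```bash
python3 -m handwheel '[[[0.055,-0.006,0.1,-0.01],[0.055,-0.006,0.25,-0.01],[0.055,-0.006,0.345,-0.01],[0.055,-0.006,0.345,-0.01],[0.055,-0.006,0.345,-0.01]]]' >/dev/null; python3 t.py
python3 -m handwheel '[[[0,0,0,0],[0,0,0,0],[0,0,0,0],[0,0,0,0],[0,0,0,0]]]' 5 >/dev/null; python3 t.py
python3 -m handwheel '[[[0,0,0,-0.03],[0,0,0,-0.05],[0,0,0,-0.05]]]' >/dev/null; python3 t.py
python3 -m handwheel '[[[0,0,-0.01,0],[0,0,-0.02,0],[0,0,-0.02,0]]]'>/dev/null; python3 t.py
```

```text
tz 0.02 f [0.6, 0.2, 0.3] q6 -0.05 p [0.5462, -0.1554, 0.2219] grip 0.0 0.582
tz -0.04 f [-4.6, 2.0, 5.2] q6 -0.05 p [0.5456, -0.1547, 0.2221] grip 59.0 0.226
tz -0.0 f [-5.8, 2.1, 4.8] q6 -0.125 p [0.5456, -0.1547, 0.2221] grip 59.0 0.226
tz 0.02 f [2.4, -2.4, -22.2] q6 -0.125 p [0.545, -0.1544, 0.2224] grip 59.6 0.221
```

```bash
python3 -m handwheel '[[[0,0,0,-0.02],[0,0,0,-0.04],[0,0,0,-0.04]]]' >/dev/null; python3 t.py
python3 -m handwheel '[[[0.008,0,0,0],[0.008,0,0,0],[0,0.008,0,0],[0,0.008,0,0],[0,0,0,0]]]'>/dev/null; python3 t.py
python3 -m handwheel '[[[0,0,0,-0.02],[0,0,0,-0.03],[0,0,0,-0.03]]]' >/dev/null; python3 t.py
```

```text
tz -0.01 f [3.3, -3.0, -27.0] q6 -0.186 p [0.545, -0.1544, 0.2225] grip 59.4 0.224
tz 0.03 f [4.2, -3.8, -31.0] q6 -0.186 p [0.5449, -0.1543, 0.2225] grip 59.4 0.225
tz -0.08 f [3.3, -2.3, -29.5] q6 -0.231 p [0.545, -0.1544, 0.2225] grip 59.7 0.22
```

```bash
python3 -c "
from h import *
c,W,T=wrist();bar(.546,-.155,W,c,.22,.27);go(.546,-.155)
from h import R
print(R.from_matrix(T[:3,:3]).as_matrix()[:,2].round(4),np.array(tool()[1]['torque']).round(2),np.array(tool()[1]['joint_efforts']).round(1))"
```

```text
bar 8506 (array([ 534.8, -139.1]), array([76.1, 47.7]), 75.3) z 0.246 pca yaw 1.313
row [-0.002  0.006 -0.   ] twist 0.0 (tool x yaw 1.316 ) q6 -0.231 tcp [ 0.545  -0.1544  0.2225] t 65.15
[-0.0025  0.0014 -1.    ] [-0.93 -1.52 -0.16] [  1.2 -59.  -45.7   0.3   2.4  -0.1]
```

```bash
python3 - <<'E'
from h import *
c,W,T=wrist();m=(np.hypot(W[...,0]-.546,W[...,1]+.155)<.07)&(abs(W[...,2]-.246)<.006)&(hsv(c)[...,1]>120)
p=W[m];A=np.c_[p[:,:2]-p[:,:2].mean(0),np.ones(len(p))];print("top plane slope",np.linalg.lstsq(A,p[:,2],rcond=None)[0].round(4))
E
python3 -m handwheel '[[[0,0,0.02,0],[0,0,0.02,-0.04],[0,0,0.02,-0.07],[0,0,0.02,-0.07]]]' >/dev/null; python3 t.py
python3 -m handwheel '[[[0,0,-0.01,0],[0,0,-0.02,0],[0,0,-0.02,0]]]'>/dev/null; python3 t.py
python3 -m handwheel '[[[0,0,0.02,0],[0,0,0.02,-0.04],[0,0,0.02,-0.07],[0,0,0.02,-0.07]]]' >/dev/null; python3 t.py
python3 -m handwheel '[[[0,0,-0.01,0],[0,0,-0.02,0],[0,0,-0.02,0]]]'>/dev/null; python3 t.py
```

```text
top plane slope [ 0.0054 -0.0092  0.246 ]
tz 0.15 f [-5.3, 1.1, -6.1] q6 -0.335 p [0.5456, -0.1547, 0.2223] grip 63.0 0.224
tz 0.16 f [-0.2, -2.5, -25.7] q6 -0.335 p [0.5452, -0.1545, 0.2225] grip 60.7 0.229
tz 0.06 f [-6.9, 0.1, -6.5] q6 -0.44 p [0.5457, -0.1548, 0.2223] grip 63.4 0.225
tz 0.11 f [0.3, -3.1, -26.8] q6 -0.44 p [0.5452, -0.1545, 0.2224] grip 60.7 0.224
```

```bash
python3 -m handwheel '[[[0,0,-0.01,0],[0,0,-0.02,0],[0,0,-0.02,0]]]' >/dev/null; python3 t.py
python3 -m handwheel '[[[0,0,0,-0.05],[0,0,0,0.05],[0,0,0,-0.05],[0,0,0,0.05],[0,0,0,0]]]' >/dev/null; python3 t.py
python3 -m handwheel '[[[0.02,0,0,0],[-0.02,0,0,0],[0,0.02,0,0],[0,-0.02,0,0],[0,0,0,0]]]'>/dev/null; python3 t.py
```

```text
tz 0.01 f [6.0, -5.7, -45.3] q6 -0.44 p [0.5442, -0.1542, 0.2228] grip 61.2 0.222
tz -0.21 f [5.4, -6.0, -44.7] q6 -0.439 p [0.5442, -0.1543, 0.2228] grip 61.1 0.226
tz 0.16 f [0.9, -3.6, -39.4] q6 -0.44 p [0.5441, -0.1538, 0.2234] grip 60.9 0.222
```

```bash
python3 -m handwheel '[[[0.03,0,0,0],[-0.03,0,0,0],[0,0.04,0,0],[0,-0.04,0,0],[0.03,0.03,0,0],[-0.03,-0.03,0,0],[0,0.04,0,0],[0,-0.04,0,0],[0,0,0,0]]]'>/dev/null; python3 t.py
python3 -m handwheel '[[[0,0.04,0,0],[0,0.04,0,0],[0,0.04,0,0]]]'>/dev/null; python3 t.py
python3 -m handwheel '[[[0,-0.08,0,0],[0,-0.08,0,0],[0,-0.08,0,0]]]'>/dev/null; python3 t.py
```

```text
tz 0.22 f [-8.1, -1.1, -18.0] q6 -0.44 p [0.545, -0.1543, 0.2272] grip 61.9 0.225
tz 0.17 f [-16.1, -0.4, -10.3] q6 -0.434 p [0.5493, -0.1544, 0.2274] grip 63.0 0.224
tz 0.18 f [12.7, -1.5, -27.8] q6 -0.446 p [0.541, -0.1542, 0.2285] grip 62.3 0.224
```

```bash
python3 -m handwheel '[[[0,0.04,-0.03,0],[0.03,0.08,-0.03,0],[-0.03,0,-0.03,0],[0,0.08,-0.03,0],[0.03,0,-0.03,0],[-0.03,0.08,-0.03,0],[0,0,-0.03,0],[0,0.08,-0.03,0],[0,0.04,-0.03,0]]]'>/dev/null; python3 t.py
python3 -m handwheel '[[[0.03,0.04,-0.02,0],[-0.03,-0.04,-0.02,0],[0.03,-0.04,-0.04,0],[-0.03,0.04,-0.04,0],[0,0.04,-0.04,0],[0,-0.04,-0.04,0],[0.03,0,-0.04,0],[-0.03,0,-0.04,0],[0,0,-0.04,0]]]'>/dev/null; python3 t.py
```

```text
tz 0.03 f [1.3, -1.5, -7.9] q6 -0.439 p [0.547, -0.156, 0.2377] grip 59.8 0.223
tz 0.05 f [-1.5, -6.4, -4.3] q6 -0.44 p [0.5463, -0.1565, 0.244] grip 59.8 0.217
```

```bash
python3 -m handwheel '[[[0,0,-0.05,0],[0,0,-0.1,0],[0,0,-0.22,0],[-0.2,0,-0.22,0],[-0.5,0,-0.22,0],[-0.5,0,-0.22,0],[-0.5,0,-0.22,0]]]'|sed -n 2,4p
python3 -c "
from h import *
c,W,T=wrist();bar(T[0,3],T[1,3],W,c,.28,.34);nut((.546,-.155),W,c);go(.546,-.155,.288)"
```

```text
eef_pos: [0.5413, -0.2542, 0.2872]
eef_rot: [-0.0, 0.723, 0.691, 0.001]
wrist_force: [0.2, -0.4, -3.5]
bar 7929 (array([ 523.9, -245.5]), array([83.8, 57.5]), 88.8) z 0.3013 pca yaw 1.526
disc [ 542.8 -156.7] 49.9
top 1142 [ 546.3 -155. ] 20.5 rect (array([ 546.2, -154.7]), array([40.2, 36.3]), 9.7)
blue 84 yaw 0.682
yel 158 yaw 1.255
red 156 yaw 0.354
clamp yaw -2.928 -2.929 nut angle 2.673
row [ 0.494  0.001 -0.004] twist 0.0 (tool x yaw 1.526 ) q6 -0.592 tcp [ 0.5414 -0.2537  0.2871] t 73.62
```

```bash
python3 -m handwheel '[[[0.2,0.01,0,-0.06],[0.4,0.022,0,-0.12],[0.488,0.022,0,-0.12],[0.488,0.022,0,-0.12],[0.488,0.022,0,-0.12],[0.488,0.022,0,-0.12]]]' >/dev/null; python3 t.py
python3 -c "
from h import *
go(.5463,-.1562,.22,1.71)"
```

```text
tz 0.01 f [-0.9, 0.3, -3.5] q6 -0.62 p [0.55, -0.1583, 0.2869] grip 59.9 0.223
row [ 0.013 -0.017  0.334] twist -0.004 (tool x yaw 1.704 ) q6 -0.62 tcp [ 0.55   -0.1583  0.2869] t 74.38
```

```bash
python3 -m handwheel '[[[0.013,-0.017,0.05,0],[0.013,-0.017,0.1,0],[0.013,-0.017,0.15,0],[0.013,-0.017,0.2,0],[0.013,-0.017,0.2,0],[0.013,-0.017,0.2,0]]]' >/dev/null; python3 t.py
python3 -m handwheel '[[[0,0,0.03,0],[0,0,0.06,0],[0,0,0.1,0],[0,0,0.1,0],[0,0,0.1,0]]]' >/dev/null; python3 t.py
```

```text
tz 0.03 f [-0.0, 0.5, -3.4] q6 -0.62 p [0.5465, -0.1552, 0.2471] grip 59.9 0.216
tz -0.02 f [-1.6, 1.0, 5.8] q6 -0.62 p [0.5473, -0.1554, 0.2286] grip 61.2 0.222
```

```bash
python3 -m handwheel '[[[0,0,-0.01,0.08],[0,0,-0.01,0.16],[0,0,-0.01,0.22],[0,0,-0.01,0.22],[0,0,-0.01,0.22]]]' >/dev/null; python3 t.py
python3 -m handwheel '[[[0,0,0,0.05],[0,0,0,0.1],[0,0,0,0.1],[0,0,0,0.1]]]' >/dev/null; python3 t.py
python3 -c "
from h import *
c,W,T=wrist();bar(T[0,3],T[1,3],W,c,.22,.27);go(.546,-.155,.288)"
```

```text
tz -0.01 f [-2.0, -2.4, -1.0] q6 -0.292 p [0.5462, -0.1556, 0.2289] grip 60.2 0.217
tz 0.01 f [-2.3, -3.4, -0.8] q6 -0.142 p [0.5461, -0.1555, 0.2288] grip 60.2 0.221
bar 7927 (array([ 537.7, -144.1]), array([84., 46.]), 72.1) z 0.2429 pca yaw 1.227
row [ 0.002 -0.001 -0.296] twist 0.0 (tool x yaw 1.227 ) q6 -0.142 tcp [ 0.5461 -0.1554  0.2288] t 76.92
```

```bash
python3 -m handwheel '[[[0,0,0,0.015],[0,0,0,0.015]]]' >/dev/null; python3 t.py
python3 -m handwheel '[[[0,0,0,0.015],[0,0,0,0.015],[0,0,0.045,0],[0,0,0.045,0],[0,0,0.045,0]]]' 40 >/dev/null; python3 t.py
python3 -m handwheel '[[[0,0,0,0],[0,0,0,0],[0,0,0,0],[0,0,0,0],[0,0,0,0]]]' 5 >/dev/null; python3 t.py
python3 -m handwheel '[[[0,0,-0.01,0],[0,0,-0.02,0],[0,0,-0.02,0]]]'>/dev/null; python3 t.py
```

```text
tz 0.13 f [-2.1, -3.3, -1.2] q6 -0.118 p [0.5462, -0.1553, 0.2288] grip 60.2 0.217
tz 0.02 f [0.4, 0.2, 0.2] q6 -0.118 p [0.5463, -0.1551, 0.2197] grip 0.0 0.47
tz 0.08 f [-2.4, 1.1, 5.0] q6 -0.118 p [0.5462, -0.1552, 0.2202] grip 59.6 0.225
tz 0.04 f [0.3, -0.7, -6.0] q6 -0.118 p [0.5461, -0.1551, 0.2232] grip 58.9 0.228
```

```bash
python3 -m handwheel '[[[0,0,-0.03,0],[0,0,-0.06,0],[0,0,-0.1,0],[0,0,-0.1,0]]]'>/dev/null; python3 t.py
python3 -m handwheel '[[[0,0,-0.1,0],[0,0,-0.22,0],[-0.2,0,-0.22,0],[-0.5,0,-0.22,0],[-0.5,0,-0.22,0],[-0.5,0,-0.22,0],[-0.5,0,-0.22,0]]]'|sed -n 2,4p
python3 -c "
from h import *
c,W,T=wrist();bar(T[0,3],T[1,3],W,c,.28,.34);nut((.546,-.155),W,c);go(.546,-.155,.288)"
```

```text
tz 0.05 f [-2.3, 0.7, -0.6] q6 -0.118 p [0.5464, -0.1552, 0.2452] grip 59.7 0.224
eef_pos: [0.5108, -0.2476, 0.288]
eef_rot: [0.0, 0.824, 0.566, 0.0]
wrist_force: [-0.1, -0.6, -3.6]
bar 8444 (array([ 499.1, -230.5]), array([77.1, 54.4]), 69.4) z 0.3101 pca yaw 1.207
disc [ 543.7 -154.4] 48.5
top 1139 [ 545.9 -154.7] 20.4 rect (array([ 546. , -154.8]), array([36.2, 40.4]), 81.2)
blue 83 yaw 0.365
yel 164 yaw 1.241
red 165 yaw 0.345
clamp yaw -2.942 -2.938 nut angle 2.978
row [ 0.495 -0.001 -0.   ] twist 0.0 (tool x yaw 1.204 ) q6 -0.294 tcp [ 0.5108 -0.2475  0.2879] t 80.22
```

```bash
python3 -m handwheel '[[[0.2,-0.06,0,-0.1],[0.4,-0.12,0,-0.2],[0.6,-0.18,0,-0.3],[0.8,-0.23,0,-0.4],[0.95,-0.27,0,-0.45],[0.95,-0.27,0,-0.45],[0.95,-0.27,0,-0.45]]]'|sed -n 2,2p
python3 -c "
from h import *
go(.5443,.1408,.288,1.88)"
```

```text
eef_pos: [0.5284, -0.0514, 0.288]
row [ 0.892  0.367 -0.   ] twist -0.001 (tool x yaw 1.879 ) q6 -0.628 tcp [ 0.5284 -0.0514  0.288 ] t 81.1
```

```bash
python3 -m handwheel '[[[0.3,0.12,0,0],[0.6,0.24,0,0],[0.8,0.34,0,0],[0.892,0.367,0,0],[0.892,0.367,0,0],[0.892,0.367,0,0],[0.892,0.367,0,0]]]'|sed -n 2,2p
python3 -c "
from h import *
go(.5443,.1408,.2455,1.88)"
```

```text
eef_pos: [0.5446, 0.1389, 0.2879]
row [0.009 0.002 0.212] twist -0.003 (tool x yaw 1.876 ) q6 -0.266 tcp [0.5446 0.1389 0.2879] t 81.97
```

```bash
python3 -m handwheel '[[[0.009,0.002,0.07,0],[0.009,0.002,0.14,0],[0.009,0.002,0.21,0],[0.009,0.002,0.21,0],[0.009,0.002,0.21,0]]]' >/dev/null; python3 t.py
python3 -m handwheel '[[[0,0,0.03,0],[0,0,0.07,0],[0,0,0.11,0],[0,0,0.11,0],[0,0,0.11,0]]]' >/dev/null; python3 t.py
python3 -m handwheel '[[[0,0,0,0.08],[0,0,0,0.14],[0,0,0,0.14],[0,0,0,0.14]]]' >/dev/null; python3 t.py
python3 -c "
from h import *
c,W,T=wrist();bar(T[0,3],T[1,3],W,c,.22,.27);go(.5443,.1408,.2455,1.583)"
```

```text
tz 0.01 f [0.3, 0.0, -3.2] q6 -0.262 p [0.5443, 0.1423, 0.246] grip 59.9 0.221
tz 0.02 f [0.2, 0.7, -4.0] q6 -0.262 p [0.5443, 0.1423, 0.224] grip 59.8 0.222
tz 0.02 f [-1.2, -1.2, -1.8] q6 -0.054 p [0.5443, 0.1422, 0.2242] grip 60.0 0.224
bar 8417 (array([535.9, 152.8]), array([36.6, 77.6]), 7.7) z 0.2463 pca yaw 1.673
row [-0.007 -0.001 -0.107] twist 0.057 (tool x yaw 1.669 ) q6 -0.054 tcp [0.5443 0.1422 0.2242] t 83.78
```

```bash
python3 -m handwheel '[[[0,0,0,0.03],[0,0,0,0.06],[0,0,0,0.06]]]' >/dev/null; python3 t.py
python3 -m handwheel '[[[0,0,-0.01,0],[0,0,-0.02,0],[0,0,-0.02,0]]]'>/dev/null; python3 t.py
python3 -m handwheel '[[[0,0,-0.03,0],[0,0,-0.06,0],[0,0,-0.1,0],[0,0,-0.1,0]]]'>/dev/null; python3 t.py
```

```text
tz 0.01 f [-0.7, -1.0, -2.4] q6 0.037 p [0.5444, 0.1422, 0.2242] grip 60.2 0.227
tz 0.08 f [1.9, -0.6, -7.7] q6 0.037 p [0.5442, 0.1422, 0.2276] grip 59.2 0.223
tz 0.03 f [-0.6, -0.9, -1.8] q6 0.038 p [0.5445, 0.1425, 0.2495] grip 60.2 0.227
```

```bash
python3 -m handwheel '[[[0,0,-0.1,0],[0,0,-0.2,0],[-0.2,0,-0.2,0],[-0.5,0,-0.2,0],[-0.5,0,-0.2,0],[-0.5,0,-0.2,0],[-0.5,0,-0.2,0]]]'|sed -n 2,4p
python3 -c "
from h import *
c,W,T=wrist();bar(T[0,3],T[1,3],W,c,.28,.34);nut((.5443,.1408),W,c);go(.4485,-.303,.29)"
```

```text
eef_pos: [0.5449, 0.0434, 0.288]
eef_rot: [-0.0, 0.704, 0.71, 0.0]
wrist_force: [0.3, 0.3, -3.4]
bar 8414 (array([544.7,  54.7]), array([58.9, 71.8]), 35.8) z 0.31 pca yaw 1.58
disc [540.8 140.1] 49.7
top 1134 [544.2 140.8] 20.4 rect (array([544.4, 140.7]), array([40.7, 35.9]), 73.3)
blue 83 yaw 0.751
yel 167 yaw 1.606
red 158 yaw 0.709
clamp yaw -2.577 -2.574 nut angle 2.957
row [-1.728 -0.497 -0.011] twist 0.0 (tool x yaw 1.579 ) q6 -0.147 tcp [0.5448 0.0434 0.2879] t 85.95
```

```bash
python3 -m handwheel '[[[-0.25,-0.08,0,0],[-0.5,-0.16,0,0],[-0.75,-0.24,0,0],[-0.9,-0.3,0,0],[-0.9,-0.3,0,0]]]' |sed -n 2,2p
python3 -m handwheel '[[[-0.25,-0.08,0,0],[-0.5,-0.16,0,0],[-0.75,-0.19,0,0],[-0.825,-0.195,0,0],[-0.825,-0.195,0,0],[-0.825,-0.195,0,0],[-0.825,-0.195,0,0]]]' |sed -n 2,2p
python3 -c "
from h import *
go(.4485,-.302,.131)"
```

```text
eef_pos: [0.4858, -0.1393, 0.288]
eef_pos: [0.4489, -0.3019, 0.288]
row [-0.001 -0.002  0.785] twist 0.0 (tool x yaw 1.58 ) q6 -0.821 tcp [ 0.4489 -0.3019  0.288 ] t 87.45
```

```bash
python3 -m handwheel '[[[0,0,0.25,0],[0,0,0.5,0],[0,0,0.7,0],[0,0,0.78,0],[0,0,0.785,0],[0,0,0.785,0],[0,0,0.785,0]]]' >/dev/null; python3 t.py
python3 -m handwheel '[[[0,0,0.01,0],[0,0,0.01,0],[0,0,0.01,0]]]' >/dev/null; python3 t.py
```

```text
tz 0.03 f [0.2, 0.9, -3.3] q6 -0.821 p [0.4493, -0.3043, 0.1328] grip 60.0 0.227
tz 0.04 f [0.0, 0.3, -3.7] q6 -0.821 p [0.4483, -0.3034, 0.129] grip 60.0 0.226
```

```bash
python3 -m handwheel '[[[0,0,0.008,0],[0,0,0.012,0],[0,0,0.012,0]]]' >/dev/null; python3 t.py
python3 -m handwheel '[[[0,0,0,0],[0,0,0,0],[0,0,0,0],[0,0,-0.1,0],[0,0,-0.3,0],[0,0,-0.45,0],[0,0,-0.45,0],[0,0,-0.45,0]]]' 45 |sed -n 2,2p
python3 - <<'E'
from h import *
c,W,T=wrist();bar(.4485,-.303,W,c)
c=ctrl.camera("top");W=cloud(c)
for x,y in [(.409,.353),(.492,.347),(.573,.345)]: pot(x,y,W,.04)
go(.567,-.366,.13)
E
```

```text
tz 0.02 f [-2.8, 2.3, 8.0] q6 -0.821 p [0.4487, -0.304, 0.1281] grip 61.9 0.226
eef_pos: [0.448, -0.303, 0.2156]
bar 3730 (array([ 449. , -303.7]), array([19.7, 99.1]), 0.4) z 0.1504 pca yaw 1.579
pot 389 [416.1 353. ] 32.8 (array([416.2, 351.1]), array([51.6, 64.6]), 84.1) 0.0616
pot 247 [466.8 347.2] 25.3 (array([470. , 347.2]), array([50.2, 34.1]), 89.3) 0.0613
pot 335 [573.7 344.7] 26.2 (array([573.6, 344.2]), array([49.2, 48.5]), 23.3) 0.0618
row [-0.321  0.595  0.423] twist 0.0 (tool x yaw 1.578 ) q6 -0.821 tcp [ 0.4477 -0.3027  0.2149] t 90.17
```

```bash
python3 - <<'E'
from h import *
c=ctrl.camera("top");W=cloud(c)
m=((W[...,2]>.055)&(W[...,2]<.072)&(abs(W[...,1]-.35)<.1)&(W[...,0]>.35)&(W[...,0]<.66)).astype(np.uint8)
n,l,s,ce=cv2.connectedComponentsWithStats(m)
for i in range(1,n):
    if s[i,4]>30: print(s[i],W[l==i].mean(0).round(4),rect(W,l==i))
cv2.imwrite("pics/board.png",cv2.resize(c["color"][165:305,60:200,::-1],(560,560)))
E
```

```text
[ 99 192  23  20 335] [0.5737 0.3436 0.0617] (array([573.8, 343.8]), array([50.4, 48.3]), 42.7)
[ 97 237  22  21 343] [0.4639 0.3472 0.0615] (array([464. , 347.4]), array([49.4, 50.7]), 51.9)
[ 95 259  22  22 347] [0.4083 0.3523 0.0616] (array([408.1, 353.4]), array([49.9, 50. ]), 25.3)
```

View pics/board.png

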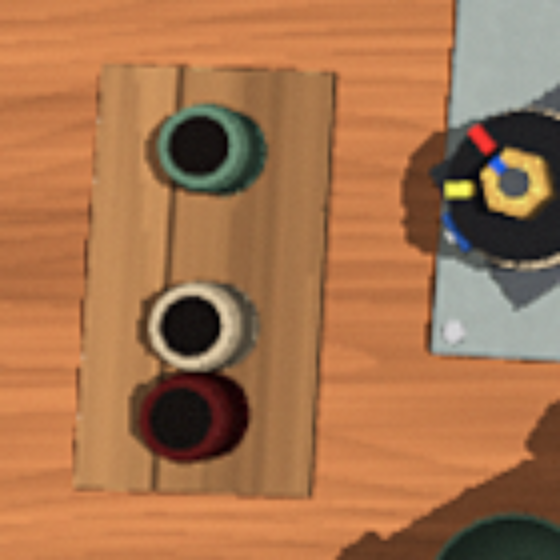

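The board crop shows all three pots upright and well inside the board: green (205,147), buff (192,325) and red (190,417). The buff pot was nudged about 28 mm but is fine there. Next is the plunger.

```bash
python3 -m handwheel '[[[-0.1,0.2,0,0],[-0.2,0.4,0,0],[-0.321,0.595,0,0],[-0.321,0.595,0,0],[-0.321,0.595,0.2,0],[-0.321,0.595,0.42,0],[-0.321,0.595,0.42,0],[-0.321,0.595,0.42,0]]]' 0 >/dev/null; python3 t.py
python3 -m handwheel '[[[0,0,0.1,0],[0,0,0.2,0],[0,0,0.26,0],[0,0,0.3,0],[0,0,0.3,0]]]' >/dev/null; python3 t.py
```

```text
tz -0.05 f [0.7, 0.0, 0.7] q6 -0.756 p [0.568, -0.3671, 0.1339] grip 0.0 0.003
tz -0.01 f [-3.0, 3.1, 6.1] q6 -0.756 p [0.5672, -0.3663, 0.072] grip 2.7 -0.001
```

```bash
python3 -m handwheel '[[[0,0,0.04,0],[0,0,0.065,0],[0,0,0.065,0],[0,0,0.065,0]]]' >/dev/null; python3 t.py
```

```text
tz -0.0 f [-3.0, 3.1, 9.5] q6 -0.756 p [0.5683, -0.3672, 0.0614] grip 4.6 -0.004
```

```bash
python3 -m handwheel '[[[0,0,0.01,0],[0,0,0.015,0],[0,0,0.015,0],[0,0,0.015,0]]]' >/dev/null; python3 t.py
python3 -m handwheel '[[[0,0,-0.2,0],[0,0,-0.4,0],[0,0,-0.8,0],[0,0,-0.8,0],[0,0,-0.8,0],[0,0,-0.8,0]]]' >/dev/null; python3 t.py
python3 - <<'E'
from h import *
c=ctrl.camera("top");W=cloud(c)
for x,y in [(.408,.353),(.464,.347),(.573,.345)]: pot(x,y,W,.028)
bar(.449,-.3035,W,c)
c,W,T=wrist();
m=(np.hypot(W[...,0]-.567,W[...,1]+.366)<.02)&(W[...,2]<.1);print("plunger z",np.median(W[m][:,2]))
E
```

```text
tz 0.03 f [-9.9, 8.0, 23.8] q6 -0.756 p [0.5685, -0.3673, 0.0609] grip 11.9 0.002
tz 0.02 f [0.5, -0.5, 0.4] q6 -0.756 p [0.5669, -0.366, 0.2141] grip 0.0 0.005
pot 339 [408.3 352.6] 26.1 (array([408. , 352.7]), array([50.9, 48. ]), 3.9) 0.0615
pot 341 [463.6 346.7] 26.5 (array([463.9, 346.6]), array([52.7, 46.2]), 89.0) 0.0615
pot 331 [573.8 343.6] 25.7 (array([574.3, 344.6]), array([49., 49.]), 65.7) 0.0618
bar 14 (array([ 453.3, -258.6]), array([8.6, 6.8]), 89.2) z 0.1498 pca yaw 2.246
plunger z 0.07251599918240192
```

The plunger bottomed at 24 N and came back up. The pots are standing and the robot is clear, so I'm handing in.

```bash
python3 -c "
from bench import ctrl;print(ctrl.hand_in())"
```

```text
the job is handed in; nothing more can be done
None
```

I handed the job in with every step carried out, though it gave no verdict back: the last camera measurements put nut a at 2.96 and nut b at 2.98 rad (I wrenched both a second time after they crept back), with the wrench upright in its jar, all three pots standing on the ware board, the plunger pressed to its stop and back up, and the mug and crock not knowingly touched.

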